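# Stand two panels on edge in the slotted rack

### The arm

A 6-joint arm with a two-finger parallel gripper is mounted at the origin on a cart in front of the work surface, level with it; the furniture and walls round the work are solid. World frame = base frame: x ahead of the robot, y to its left, z up, the work surface at z = 0. Lengths are in mm, angles in rad, forces in N, time in s.
With the tool pointing down it reaches from about 350 to 875 mm from the base axis. Payload 4.2 kg.
Tool frame: the origin (TCP) lies at the very end of the fingers, on their centre line; the grasp point (between the pads) lies 19 mm behind it; z points along the fingers, y is the line along which they close (so a half turn about z gives the same grasp; the last joint's range is limited). The gripper opens to 85 mm and grips with 20 to 120 N. Pads are 22 mm wide; open, the fingers measure 114 mm over their backs; the gripper's body (76 mm by 85 mm) begins 54 mm behind the grasp point. The pads swing forward as they close: fully open they stand 13 mm farther back than shut.
Start: joints at [-0.874, 0.385, 0.008, 0, -1.194, -0.259], TCP at [264.979, -566.026, 231.312] pointing down, gripper open.
Joint ranges: [-3.14, 3.14], [-1.21, 2.06], [-1.07, 1.41], [-3.16, 2.05], [-2.99, -0.16], [-3.1, 3.1]. Speed limits (rad/s): [2.79, 2.79, 3.14, 3.14, 3.14, 3.14].

### API

Orientations are given as a unit quaternion [x, y, z, w].
In Python, from bench import monitor, get_image, camera_info, job_done gives the robot as it stands.
- The arm moves only by the tool send_rows, never from a script. Its argument "series" is a list of rows, each a list of 3 entries, a list of its own where there are three numbers: the shift along the tool's x, y, z in mm, then the turn, a rotation vector about the tool's x, y, z in rad, then the finger opening in mm, from 0 to 85.4. A call has 1 to 8 rows; each row shifts and turns the commanded pose from where the row before left it, along the tool's axes as they then stand; what a row does not reach is not made up. A row lasts 1/10 s, in which the tool goes at most 50 mm and 8.59 degrees, less where a joint would pass 70% of its speed; a pose out of reach is approached as far as the arm can. A call with a gripper value outside its range is refused whole. The fingers move at their own pace and stop on an object; the grip force is fixed at half the most. Time passes only in rows, so rows that do not move let the fingers close. It gives the time, the measured TCP pose, the force, the opening and the grip force at its end, in the units of the state.
- monitor.read_state(): the state, without advancing time (a new reading comes with each control period).
- get_image(name): name is "scene" or "top"; returns the picture (400x640x3 uint8, red, green, blue); there is no depth.
- camera_info(name): a dict with "intrinsics" (3x3 intrinsics, pixels), "dist_coeffs" ([k1, k2, p1, p2, k3] as OpenCV has them; the pictures are not rectified), "R" (3x3) and "t" (3): a world point X has camera coordinates R X + t. Camera axes: x right, y down, z forward; pixel columns grow to the right and rows downward; lengths in mm; the calibration is good to about 2 mm. A picture is of the moment at which its call begins. camera_info takes no time and is no camera call.
- job_done(): hands the job in; it is judged then, once.
The state is a dict: "clock": time; "joints": joint angles; "joint_vel": joint speeds; "joint_efforts": joint torques, N m; "position": TCP position; "ee_rot": TCP orientation; "contact_force": force on the tool from outside, world axes, zero at the start; "wrist_torque": the same for the moment, N m; "gripper_width": finger opening in mm; "grasp_force": force on a finger pad.
Only numpy, scipy, OpenCV 4.12 (cv2) and the standard library are available. Lean on these libraries where they do the work, as an engineer would, in place of code of your own. Each camera call takes 0.05 s, during which the arm holds its last target. There are 200 camera calls.

### The job

Two sanded plywood panels lean on little spray stands. Stand both on edge in the slotted rack, the long thin one on its long edge in the narrow slot and the square thick one in the wide slot, each right down on the slot's floor and slid along until its end touches the fence at the rack's far end. Bring them down and up to the fence gently, without dropping or ramming them, let go of them, and leave the other things on the bench where they are.

Things in the scene. Friction and masses are not known exactly. Their poses are not given: they have to be found in the camera images.
- panel_long: loose plywood panel, 150 x 8 x 100 mm, about 80 g; it leans towards the robot, 38 degrees from upright, on its stand, top edge free. Origin at its centre; x along its 150 mm length, y across its 8 mm thickness, z along its 100 mm height (from the lower edge to the free upper edge)
- panel_square: loose plywood panel, 110 x 14 x 110 mm, about 110 g; it leans towards the robot, 30 degrees from upright, on the other stand, top edge free. Origin at its centre; x along the lower edge, y across its 14 mm thickness, z from the lower edge to the free upper edge
- stand_long: fixed wooden spray stand under the long panel: base board 115 x 126 x 10 mm, a tilted ledge and two tilted arms 14 mm wide, 96 mm between their centres, which reach 62 mm up the back (robot side) of the panel; the 82 mm between the arms is open. Origin on the bench below the panel's lower edge; x away from the robot at yaw 0, z up; the panel leans along -x
- stand_square: fixed wooden spray stand under the square panel: as the other, base board 115 x 106 x 10 mm, arms 76 mm between centres, reaching 66 mm up the panel
- rack: fixed wooden rack: base 190 x 165 x 12 mm (its top is the slots' floor); two slots along x, 80 mm apart, open at the -x end, each between two round-topped cheeks 12 mm thick, 140 mm long, tops 44 mm above the bench; fence across the +x end, top 58 mm above the bench. Origin: centre of its underside; x along the slots to the fence, y across, z up
- slot_narrow (a point): the 12 mm wide slot (at -y in the rack): point on the slot's floor, in its middle across, at the face of the fence; axes as the rack
- slot_wide (a point): the 18 mm wide slot (at +y in the rack): point on the slot's floor, in its middle across, at the face of the fence; axes as the rack
- tape: bystander: roll of masking tape lying flat, 105 mm across, 24 mm high; origin at the centre of its underside
- nail_tin: bystander: open round tin, 69 mm across, 38 mm high; origin at the centre of its underside
- can_cap: bystander: pale plastic spray-can cap, 60 mm across, 29 mm high; origin at the centre of its underside

How it is judged:
By the outcome, as a careful person would: the job done as asked, in the order asked, and still so for the second after the job is handed in, with the robot touching nothing.
It also fails if it takes over 61 s, if anything falls off the work surface, if the arm or the gripper's body presses on something with over 40 N, if the wrist force passes 120 N, or if a joint passes its speed limit or range.

## Working session

There is one attempt and no reset: what is moved stays moved. The work goes in short steps, Python scripts to look and compute and a tool call to move; the robot and the scene stay as the last step left them, time stands still between calls to the robot, and variables do not carry over. Pictures are saved under pics/ and viewed, at most 10 in all, crops included, and the job is handed in when it is done.

Besides the shell and the picture viewer there is one more tool, called after "Request:" as name([rows], argument=value, ...), one row to a line, values as JSON. send_rows: Moves the arm, as the interface text tells. Its arguments: {"type":"object","properties":{"series":{"type":"array"}},"required":["series"]}

```bash
mkdir -p pics; ls
python3 - <<'E'
from bench import monitor,get_image,camera_info
import cv2,numpy as np
np.set_printoptions(precision=4,suppress=True)
for n in("scene","top"):
    im=get_image(n);cv2.imwrite(f"pics/{n}0.png",im[:,:,::-1]);c=camera_info(n)
    print(n,c, -np.array(c["R"]).T@np.array(c["t"]))
print(monitor.read_state())
E
```

```text
pics
scene {'intrinsics': array([[491.8372,   0.    , 306.8434],
       [  0.    , 491.8372, 185.9841],
       [  0.    ,   0.    ,   1.    ]]), 'dist_coeffs': array([-0.0005,  0.    ,  0.    ,  0.    ,  0.    ]), 'R': array([[-0.9034, -0.4287,  0.0077],
       [-0.1823,  0.3678, -0.9118],
       [ 0.3881, -0.8252, -0.4105]]), 't': array([ 518.4838,  121.8578, 1305.9058])} [ -16.1301 1255.0515  643.1563]
top {'intrinsics': array([[376.9698,   0.    , 315.0273],
       [  0.    , 376.9698, 199.2012],
       [  0.    ,   0.    ,   1.    ]]), 'dist_coeffs': array([-0.0214,  0.    ,  0.    ,  0.    ,  0.    ]), 'R': array([[-0.053 , -0.9986, -0.0018],
       [-0.9771,  0.0522, -0.2061],
       [ 0.2059, -0.0092, -0.9785]]), 't': array([126.4358, 528.036 , 829.5166])} [351.8909 106.2784 920.7516]
{'clock': 0.1, 'joints': array([-0.8744,  0.3855,  0.0068, -0.0004, -1.194 , -0.2586]), 'joint_vel': array([ 0.0018,  0.0001,  0.0035,  0.0012, -0.0006,  0.0007]), 'joint_efforts': array([ -0.    , -39.332 ,  18.893 ,   4.1979,  -0.0026,   0.    ]), 'position': array([ 264.7499, -565.5859,  230.3191]), 'ee_rot': array([-0.2171,  0.9762,  0.0009, -0.0003]), 'contact_force': array([-0.3711,  1.0734, -0.1163]), 'wrist_torque': array([ 0.0028, -0.003 ,  0.0136]), 'grasp_force': 0.0, 'gripper_width': 85.50735312109902}
```

View pics/scene0.png

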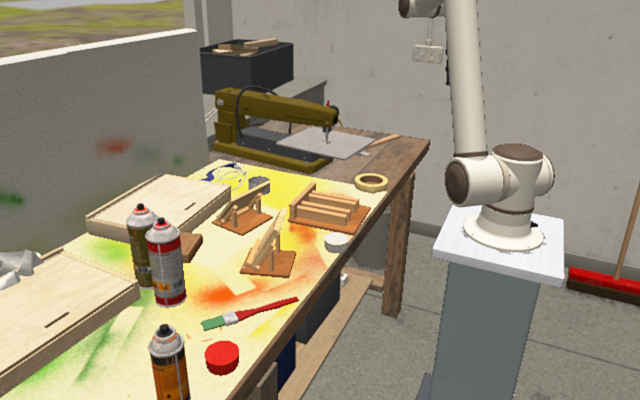

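View pics/top0.png

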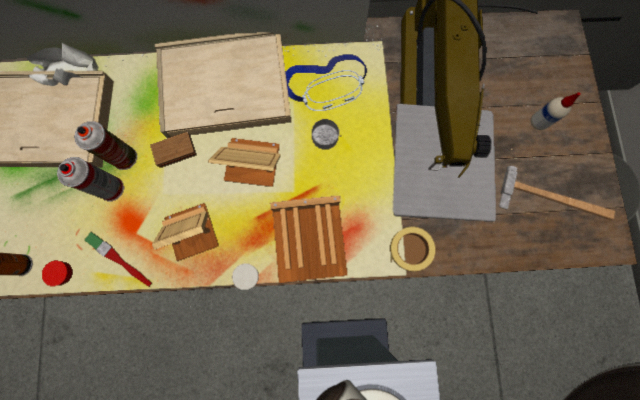

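The scene view shows the two stands near (245,208) and (268,248), and the rack at (328,205). The top view shows the long panel at about (250,155), the square panel at (182,228) and the rack at (310,237), with the fence at the top on the far side.

Run:
```python
import cv2,numpy as np
t=cv2.imread("pics/top0.png");s=cv2.imread("pics/scene0.png")
a=cv2.resize(t[130:290,145:355],None,fx=3.8,fy=3.75,interpolation=cv2.INTER_CUBIC)
b=cv2.resize(s[165:285,205:375],None,fx=4.7,fy=4.7,interpolation=cv2.INTER_CUBIC)
cv2.imwrite("pics/tc.png",a);cv2.imwrite("pics/sc.png",b);print(a.shape,b.shape)
```

```text
(600, 798, 3) (564, 799, 3)
```

View pics/tc.png

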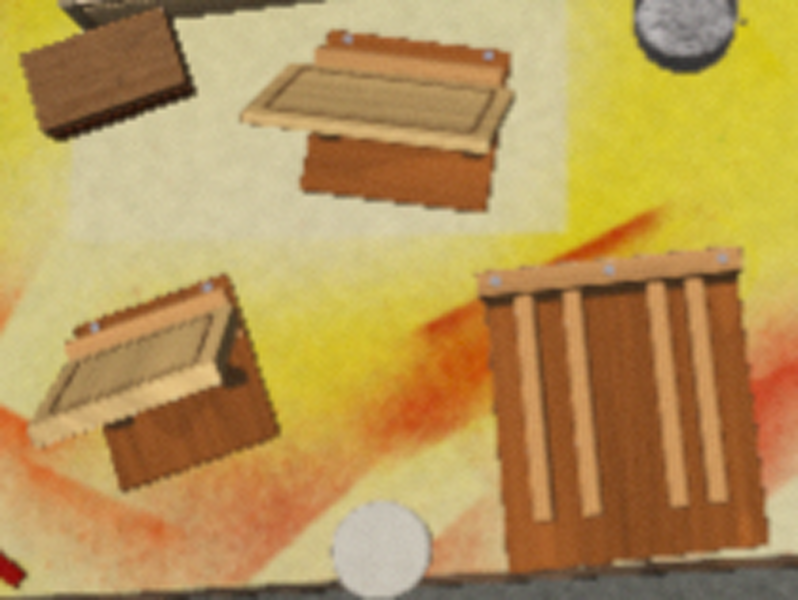

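View pics/sc.png

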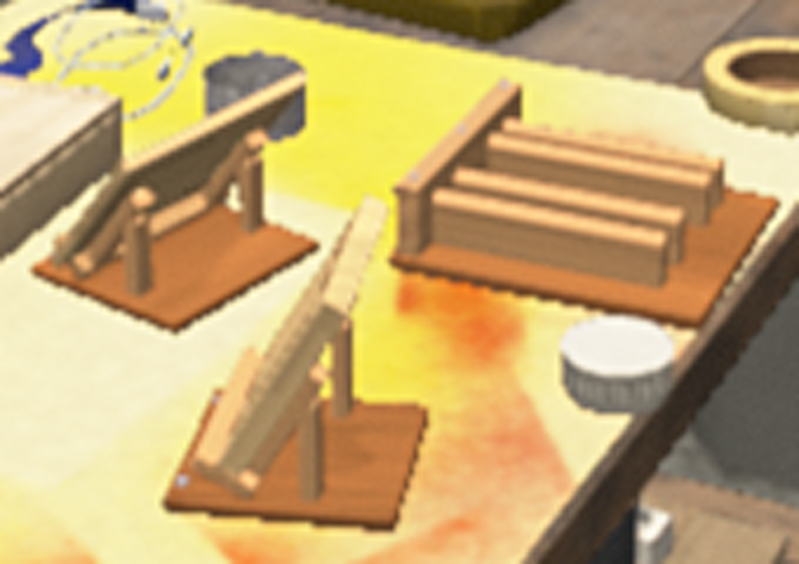

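The crops show:
- **Rack (top):** cheek tops run from about (525,295), (572,292), (657,283) and (695,280) to (543,520), (592,515), (680,507) and (718,501). The wide slot is on the left (+y) and the narrow one on the right.
- **Panels:** both top edges are free, and both panels overhang their stands towards +y.

I'll zoom in on the panels to get their corners.

```bash
cat > h.py <<'E'
import numpy as np,cv2
from bench import monitor,get_image,camera_info
from scipy.spatial.transform import Rotation as R
np.set_printoptions(precision=3,suppress=True)
def ray(n,p):
    c=camera_info(n);K=np.array(c["intrinsics"]);Rm=np.array(c["R"])
    q=cv2.undistortPoints(np.array([[p]],float),K,np.array(c["dist_coeffs"]))[0,0]
    d=Rm.T@np.array([q[0],q[1],1]);return -Rm.T@np.array(c["t"]),d/np.linalg.norm(d)
def onz(n,p,z):
    o,d=ray(n,p);return o+d*(z-o[2])/d[2]
def tri(pt,ps):
    o1,d1=ray("top",pt);o2,d2=ray("scene",ps)
    s=np.linalg.lstsq(np.c_[d1,-d2],o2-o1,rcond=None)[0]
    a,b=o1+s[0]*d1,o2+s[1]*d2;return (a+b)/2,np.linalg.norm(a-b)
def proj(n,X):
    c=camera_info(n);return cv2.projectPoints(np.atleast_2d(X).astype(float),cv2.Rodrigues(np.array(c["R"]))[0],np.array(c["t"]),np.array(c["intrinsics"]),np.array(c["dist_coeffs"]))[0][:,0]
E
python3 - <<'E'
from h import *
t=cv2.imread("pics/top0.png");s=cv2.imread("pics/scene0.png")
def T(im,u,v,w=50,h=37): 
    c=im[v:v+h,u:u+w];return cv2.resize(c,(400,296),interpolation=cv2.INTER_CUBIC)
r=lambda a,b:np.hstack([a,b])
g=np.vstack([r(T(t,205,135,80,59.2.__int__()),T(t,150,198,72,53)),r(T(s,214,172,64,47),T(s,238,203,64,47))])
cv2.imwrite("pics/z.png",g)
# cheeks in the top view: bright-wood centroids per row
hsv=t.astype(float);L=hsv.sum(2)
up=cv2.resize(L,None,fx=1,fy=1)
for v in range(212,262,8):
    row=L[v-1:v+2,275:345].mean(0);x=np.arange(275,345)
    pk=[i for i in range(2,len(row)-2) if row[i]==row[i-2:i+3].max() and row[i]>330]
    out=[]
    for i in pk:
        w=np.clip(row[i-3:i+4]-np.median(row)-20,0,None);out.append((w*x[i-3:i+4]).sum()/w.sum())
    print(v,np.array(out),row[pk].astype(int))
E
```

```text
212 [282.114 295.091 317.692 327.992] [451 452 450 449]
220 [283.004 295.913 318.498 328.954] [452 448 449 447]
228 [283.756 296.651 319.366 329.805] [444 444 449 448]
236 [284.285 297.213 320.341 330.674] [453 447 448 447]
244 [285.041 285.078 298.115 298.115 321.195 331.488] [451 451 445 445 453 451]
252 [285.878 299.007 322.01  332.4  ] [452 445 451 447]
260 [286.421 299.643 322.931 333.319] [447 447 447 447]
```

View pics/z.png

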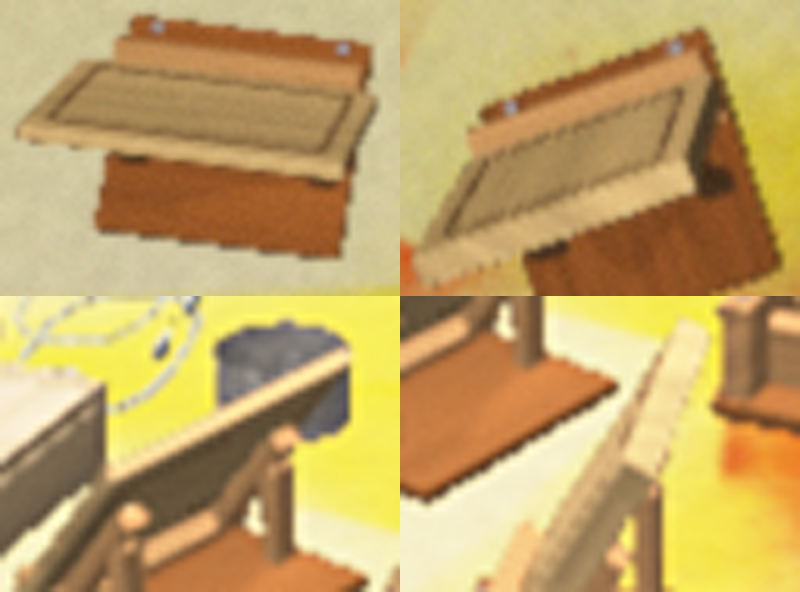

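The tiles give both panels' top-edge corners in both views:
- **Long, top tile:** front (22,122)–(345,165), back (20,137)–(343,181).
- **Square, top tile:** front (15,243)–(288,155), back (20,284)–(294,193).
- **Scene tiles:** the matching strips in both.

The cheek centroids are clean. Next I'll triangulate.

Run:
```python
from h import *
def px(x,y,u,v,sx,sy): return ((x+.5)/sx+u-.5,(y+.5)/sy+v-.5)
TL=lambda x,y:px(x,y,205,135,5,296/59)
TR=lambda x,y:px(x,y,150,198,400/72,296/53)
BL=lambda x,y:px(x,y-296,214,172,6.25,296/47)
BR=lambda x,y:px(x-400,y-296,238,203,6.25,296/47)
tc=lambda x,y:px(x,y,145,130,3.8,3.75)
sc=lambda x,y:px(x,y,205,165,4.7,4.7)
for nm,a,b,k in(("long",[TL(20,122),TL(20,137),TL(345,165),TL(343,181)],[BL(103,472),BL(112,490),BL(348,347),BL(350,362)],0),
 ("square",[TR(15,243),TR(20,284),TR(288,155),TR(294,193)],[BR(625,462),BR(660,487),BR(682,320),BR(710,330)],0)):
    P=[]
    for p,q in zip(a,b):
        X,e=tri(p,q);P.append(X);print(nm,X,round(e,1))
    P=np.array(P);l=P[:2].mean(0);r=P[2:].mean(0);d=r-l
    print("top mid",P.mean(0),"len",np.linalg.norm(d),"dir",d/np.linalg.norm(d),"yaw of -y axis",np.degrees(np.arctan2(d[0],-d[1])))
print("rack heights")
for p,q in((tc(478,274),sc(397,188)),(tc(742,248),sc(503,82)),(tc(543,520),sc(668,240)),(tc(592,516),sc(684,212)),(tc(680,507),sc(712,180)),(tc(718,501),sc(722,162))): print(*tri(p,q))
vs=np.arange(212,262,8)
C=np.array([[282.114,295.091,317.692,327.992],[283.004,295.913,318.498,328.954],[283.756,296.651,319.366,329.805],[284.285,297.213,320.341,330.674],[285.06,298.115,321.195,331.488],[285.878,299.007,322.01,332.4],[286.421,299.643,322.931,333.319]])
for j in range(4):
    W=np.array([onz("top",(u,v),44) for u,v in zip(C[:,j],vs)]);f=np.polyfit(W[:,0],W[:,1],1);print("cheek y at x=480:",np.polyval(f,480),"yaw deg",np.degrees(np.arctan(f[0])),"res",np.std(W[:,1]-np.polyval(f,W[:,0])))
for p,z in((tc(480,298),58),(tc(743,269),58),(tc(478,274),58),(tc(742,248),58),(tc(525,296),44),(tc(695,280),44),(tc(543,521),44),(tc(718,502),44),(tc(510,571),12),(tc(768,543),12)): print("rack",z,onz("top",p,z))
for p in (TL(97,230),TL(340,257),TL(135,15),TL(372,45)): print("standL base",onz("top",p,10))
```

```text
long [629.113 334.389 105.728] 0.6
long [624.097 336.08   99.584] 0.5
long [599.816 187.399 108.362] 1.1
long [595.821 189.767 102.433] 2.2
top mid [612.212 261.909 104.027] len 149.4752648015191 dir [-0.193 -0.981  0.018] yaw of -y axis -11.105576911109086
square [444.839 446.985 124.384] 5.1
square [430.377 447.452 118.25 ] 3.9
square [475.09  343.571 124.78 ] 0.7
square [462.144 342.453 122.563] 2.4
top mid [453.112 395.115 122.494] len 108.74756461127633 dir [ 0.285 -0.958  0.022] yaw of -y axis 16.571763551704343
rack heights
[531.154 202.981  54.498] 0.4192905485338687
[539.599  39.397  54.392] 0.6445191390329423
[377.891 169.639  40.805] 0.8375040467468973
[379.167 139.96   44.483] 0.28956423605953624
[381.769  86.558  40.705] 0.013061614792839387
[384.061  63.378  41.997] 0.12393023682936324
cheek y at x=480: 175.49327396774677 yaw deg 2.9850829251620667 res 0.19495759247894265
cheek y at x=480: 145.2512237343171 yaw deg 2.9224590847474876 res 0.1831815108570835
cheek y at x=480: 92.15888474369598 yaw deg 3.0501967875367093 res 0.08509211111316052
cheek y at x=480: 67.91913731773053 yaw deg 2.731973647398374 res 0.07717157346713954
rack 58 [515.374 201.88   58.   ]
rack 58 [525.11   39.849  58.   ]
rack 58 [530.629 202.668  58.   ]
rack 58 [538.509  39.571  58.   ]
rack 44 [517.817 175.405  44.   ]
rack 44 [522.439  69.139  44.   ]
rack 44 [377.591 169.566  44.   ]
rack 44 [383.443  63.532  44.   ]
rack 12 [348.644 193.529  12.   ]
rack 12 [357.422  32.486  12.   ]
standL base [603.496 322.408  10.   ]
standL base [583.113 201.387  10.   ]
standL base [716.025 302.662  10.   ]
standL base [693.201 181.813  10.   ]
```

The measurements hold up. Panel lengths come out at 149.5 and 108.7 mm, cheek spacings at 30.2 and 24.2 mm, and slot spacing at 80 mm. Rack heights triangulate 0–4 mm low. Next I'll plan the approach to the long panel.

```bash
cat >> h.py <<'E'
def lean(yaw,tilt):  # tool frame for a panel leaning towards -x of a stand at yaw (deg)
    y,t=np.radians([yaw,tilt]);sx=np.array([np.cos(y),np.sin(y),0]);k=np.array([0,0,1.])
    Z=np.sin(t)*sx-np.cos(t)*k;Y=-(np.cos(t)*sx+np.sin(t)*k);return np.c_[np.cross(Y,Z),Y,Z]
def up(yaw):  # tool straight down, tool x at yaw
    y=np.radians(yaw);X=np.array([np.cos(y),np.sin(y),0]);Z=np.array([0,0,-1.]);return np.c_[X,np.cross(Z,X),Z]
def rel(p0,R0,p1,R1): # turn in place then shift in the new axes; and shift first in old axes
    rv=R.from_matrix(R0.T@R1).as_rotvec();print("turn",rv,np.linalg.norm(rv)/.149,"| shift after",R1.T@(p1-p0),"| shift before",R0.T@(p1-p0),np.linalg.norm(p1-p0))
def now():
    s=monitor.read_state();return np.array(s["position"]),R.from_quat(s["ee_rot"]).as_matrix()
PL=np.array([611.5,261.5,105.5]);RL=lean(-10.6,38)
E
python3 - <<'E'
from h import *
p,Rm=now();a=RL[:,2]
via=np.array([430,-60,340.]);pre=PL-60*a;print(pre,PL+42*a)
rel(p,Rm,via,Rm);rel(via,Rm,pre,RL)
E
```

```text
[575.191 268.295 152.781] [636.917 256.743  72.404]
turn [0. 0. 0.] 0.0 | shift after [-363.936  388.114 -108.961] | shift before [-363.936  388.114 -108.961] 543.0972066513854
turn [ 0.614 -0.313 -0.912] 7.674626942710215 | shift after [-349.401   50.393  198.214] | shift before [-270.665  235.45   187.651] 404.85688222645166
```

Request:
send_rows([
  [[-30,32,-12],[0,0,0],85],
  [[-30,32,-12],[0,0,0],60],
  [[-30,32,-12],[0,0,0],45],
  [[-30,32,-12],[0,0,0],45],
  [[-30,32,-12],[0,0,0],45],
  [[-30,32,-12],[0,0,0],45],
  [[-30,32,-12],[0,0,0],45],
  [[-30,32,-12],[0,0,0],45],
])

```text
clock: 0.9
position: [373.7, -230.6, 327.6]
ee_rot: [-0.217, 0.976, 0.0, -0.0]
contact_force: [1.6, -1.1, -0.1]
gripper_width: 45.5
grasp_force: 0.0
```

Request:
send_rows([
  [[-30,32,0],[0,0,0],45],
  [[-30,32,0],[0,0,0],45],
  [[-30,32,0],[0,0,0],45],
  [[-30,32,0],[0,0,0],45],
  [[-30,30,0],[0.077,-0.039,-0.114],45],
  [[0,0,0],[0.077,-0.039,-0.114],45],
  [[0,0,0],[0.077,-0.039,-0.114],45],
  [[0,0,0],[0.077,-0.039,-0.114],45],
])

```text
clock: 1.7
position: [442.7, -24.8, 327.0]
ee_rot: [-0.431, 0.886, -0.133, 0.109]
contact_force: [-0.1, 0.1, 0.3]
gripper_width: 45.0
grasp_force: 0.0
```

Request:
send_rows([
  [[0,0,0],[0.077,-0.039,-0.114],45],
  [[0,0,0],[0.077,-0.039,-0.114],45],
  [[0,0,0],[0.077,-0.039,-0.114],45],
  [[0,0,0],[0.075,-0.04,-0.114],45],
])

```text
clock: 2.1
position: [442.1, -24.8, 327.0]
ee_rot: [-0.607, 0.725, -0.252, 0.208]
contact_force: [0.7, -0.8, 1.4]
gripper_width: 45.3
grasp_force: 0.0
```

Run:
```python
from h import *
p,Rm=now();print(p,monitor.read_state()["joints"])
rel(p,Rm,PL-60*RL[:,2],RL)
```

```text
[442.089 -24.787 327.018] [ 0.489 -0.324 -0.896  0.767 -0.588 -1.229]
turn [-0.003  0.001  0.008] 0.05628085609302806 | shift after [-312.565   46.659  184.656] | shift before [-312.72    44.794  184.855] 366.02159497518323
```

Request:
send_rows([
  [[-39,6,23],[0,0,0.008],45],
  [[-39,6,23],[0,0,0],45],
  [[-39,6,23],[0,0,0],45],
  [[-39,6,23],[0,0,0],45],
  [[-39,6,23],[0,0,0],45],
  [[-39,6,23],[0,0,0],45],
  [[-39,6,23],[0,0,0],45],
  [[-39,5,23],[0,0,0],45],
])

```text
clock: 2.9
position: [577.3, 267.4, 152.5]
ee_rot: [-0.601, 0.73, -0.251, 0.208]
contact_force: [0.8, -0.5, 0.2]
gripper_width: 45.0
grasp_force: 0.0
```

Run:
```python
from h import *
p,Rm=now();print(p,monitor.read_state()["joints"])
rel(p,Rm,PL+42*RL[:,2],RL)
t=get_image("top")[:,:,::-1];s=get_image("scene")[:,:,::-1]
g=np.hstack([cv2.resize(t[110:210,195:295],(400,400),interpolation=cv2.INTER_CUBIC),cv2.resize(s[130:230,190:290],(400,400),interpolation=cv2.INTER_CUBIC)])
cv2.imwrite("pics/pre.png",g)
```

```text
[577.263 267.399 152.47 ] [ 0.62   0.311 -0.812  1.664 -0.464 -2.369]
turn [ 0.    -0.003 -0.006] 0.046720602519964356 | shift after [ -0.499   1.544 100.399] | shift before [ -0.776   1.537 100.398] 100.41259714619758
```

View pics/pre.png

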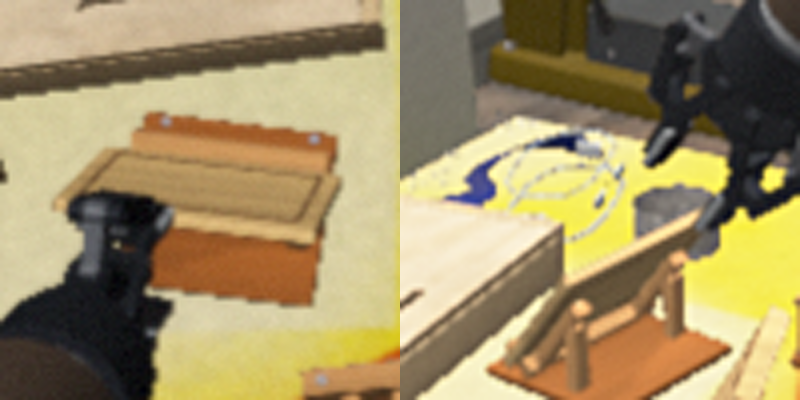

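The left tile shows the finger pair near (70–170, 195–310). The right tile shows the tips at about (660,155) and (705,225). I'll check this against the projected TCP.

Run:
```python
from h import *
p,Rm=now()
for nm,o in(("top",(195,110,0)),("scene",(190,130,400))):
    q=proj(nm,np.array([p,p+22*Rm[:,1],p-22*Rm[:,1],p-73*Rm[:,2],PL,p+11*Rm[:,0]-22*Rm[:,1],p-11*Rm[:,0]-22*Rm[:,1]]))
    print(nm,((q-np.array(o[:2])+.5)*4-.5+[o[2],0]).round())
```

```text
top [[154. 258.]
 [154. 296.]
 [155. 219.]
 [113. 314.]
 [185. 221.]
 [175. 222.]
 [134. 217.]]
scene [[683. 193.]
 [704. 219.]
 [661. 167.]
 [735. 124.]
 [646. 241.]
 [673. 162.]
 [650. 173.]]
```

Projection and picture agree, so I'll descend along the panel.

Request:
send_rows([
  [[0,1,15],[0,0,-0.006],45],
  [[0,0,15],[0,0,0],45],
  [[0,0,15],[0,0,0],45],
  [[0,0,15],[0,0,0],45],
  [[0,0,10],[0,0,0],45],
  [[0,0,10],[0,0,0],45],
  [[0,0,10],[0,0,0],45],
  [[0,0,10],[0,0,0],45],
])

```text
clock: 3.8
position: [637.5, 257.7, 78.5]
ee_rot: [-0.603, 0.729, -0.252, 0.203]
contact_force: [-0.1, 1.1, 0.6]
gripper_width: 45.1
grasp_force: 0.0
```

Run:
```python
from h import *
p,Rm=now();print(p,monitor.read_state()["joints"])
rel(p,Rm,PL+42*RL[:,2],RL)
t=get_image("top")[:,:,::-1];s=get_image("scene")[:,:,::-1]
g=np.hstack([cv2.resize(t[130:190,205:285],(400,300),interpolation=cv2.INTER_CUBIC),cv2.resize(s[160:220,205:285],(400,300),interpolation=cv2.INTER_CUBIC)])
cv2.imwrite("pics/g1.png",g)
```

```text
[637.545 257.662  78.548] [ 0.434  0.482 -0.737  2.051 -0.422 -2.606]
turn [ 0.005 -0.01  -0.001] 0.07741214640468573 | shift after [1.019 4.136 4.566] | shift before [0.975 4.113 4.596] 6.244262199092219
```

View pics/g1.png

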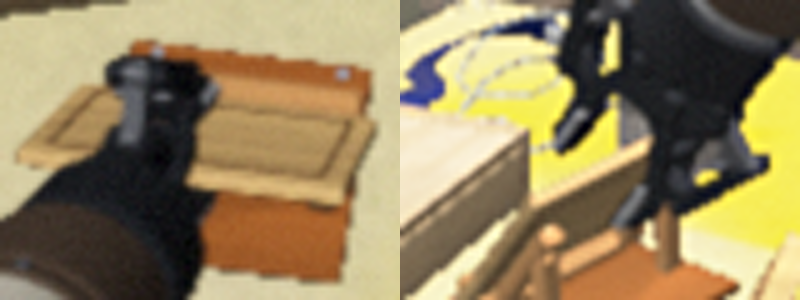

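The left tile shows the gripper over the panel's middle. The right tile shows the tips straddling the panel at about (565,145) and (630,215). Joint 4 sits at its limit, which left the tool 4 mm off. I'll back out slightly and re-centre.

Request:
send_rows([
  [[1,2,-8],[0,0,0],45],
  [[0,2,0],[0,0,0],45],
  [[0,0,0],[0,0,0],45],
])

```text
clock: 4.2
position: [628.4, 259.1, 83.0]
ee_rot: [-0.603, 0.729, -0.252, 0.203]
contact_force: [0.1, 0.7, -0.7]
gripper_width: 45.0
grasp_force: 0.0
```

Run:
```python
from h import *
p,Rm=now();print(p,monitor.read_state()["joints"])
rel(p,Rm,PL+36*RL[:,2],RL)
```

```text
[628.375 259.094  82.993] [ 0.447  0.466 -0.753  2.039 -0.426 -2.604]
turn [ 0.004 -0.009  0.   ] 0.06740331939519491 | shift after [ 0.739 -0.437  7.78 ] | shift before [ 0.669 -0.472  7.785] 7.827637597833951
```

Request:
send_rows([
  [[0,0,4],[0,0,0],45],
  [[0,0,2],[0,0,0],45],
  [[0,0,0],[0,0,0],45],
])

```text
clock: 4.5
position: [633.1, 258.2, 77.9]
ee_rot: [-0.603, 0.73, -0.252, 0.202]
contact_force: [-0.3, -0.4, -0.2]
gripper_width: 44.9
grasp_force: 0.0
```

Run:
```python
from h import *
p,Rm=now();print(p,monitor.read_state()["joints"])
rel(p,Rm,PL+36*RL[:,2],RL)
```

```text
[633.067 258.244  77.949] [ 0.438  0.479 -0.745  2.052 -0.426 -2.612]
turn [ 0.006 -0.011 -0.001] 0.08375597382524363 | shift after [0.767 0.215 0.869] | shift before [0.757 0.209 0.879] 1.1786357531457576
```

The tool is centred 35 mm below the top edge, so I'll close on the panel.

Request:
send_rows([
  [[0,0,0],[0,0,0],30],
  [[0,0,0],[0,0,0],20],
  [[0,0,0],[0,0,0],13],
  [[0,0,0],[0,0,0],9],
  [[0,0,0],[0,0,0],4],
  [[0,0,0],[0,0,0],4],
  [[0,0,0],[0,0,0],4],
])

```text
clock: 5.2
position: [632.7, 258.4, 78.2]
ee_rot: [-0.603, 0.729, -0.252, 0.202]
contact_force: [-1.0, 0.7, 1.0]
gripper_width: 7.3
grasp_force: 58.7
```

Run:
```python
from h import *
s=monitor.read_state();print(s)
```

```text
{'clock': 5.2, 'joints': array([ 0.439,  0.478, -0.745,  2.052, -0.425, -2.612]), 'joint_vel': array([-0.001, -0.   , -0.   , -0.001,  0.001, -0.002]), 'joint_efforts': array([ -0.39 , -36.247,  12.006,  -0.558,  -1.199,  -0.005]), 'position': array([632.689, 258.369,  78.19 ]), 'ee_rot': array([-0.603,  0.729, -0.252,  0.202]), 'contact_force': array([-1.035,  0.729,  1.046]), 'wrist_torque': array([ 0.296,  1.418, -0.001]), 'grasp_force': 58.66795241832733, 'gripper_width': 7.265732820284402}
```

Request:
send_rows([
  [[0,0,-4],[0,0,0],4],
  [[0,0,-6],[0,0,0],4],
  [[0,0,-10],[0,0,0],4],
  [[0,0,-12],[0,0,0],4],
  [[0,0,-12],[0,0,0],4],
  [[0,0,-12],[0,0,0],4],
  [[0,0,-12],[0,0,0],4],
  [[0,0,-12],[0,0,0],4],
])

```text
clock: 6.0
position: [584.2, 268.1, 142.1]
ee_rot: [-0.603, 0.73, -0.252, 0.202]
contact_force: [0.6, -0.1, -0.7]
gripper_width: 7.0
grasp_force: 58.4
```

Run:
```python
from h import *
p,Rm=now();s=monitor.read_state();print(p,s["joints"],s["grasp_force"],s["gripper_width"],s["contact_force"])
rel(p,Rm,np.array([p[0]-60,p[1]-40,200]),up(-177.1))
im=get_image("scene");cv2.imwrite("pics/l1.png",cv2.resize(im[120:240,180:300,::-1],None,fx=3,fy=3))
```

```text
[584.232 268.096 142.148] [ 0.609  0.336 -0.802  1.683 -0.463 -2.378] 58.36864471435547 7.010721821794618 [ 0.569 -0.054 -0.679]
turn [-0.562  0.429  1.279] 9.810886633032828 | shift after [ 61.947 -36.913 -57.852] | shift before [ 51.195   5.443 -76.787] 92.44900597361342
```

Request:
send_rows([
  [[17,2,-26],[0,0,0],4],
  [[17,2,-26],[0,0,0],4],
  [[17,2,-26],[0,0,0],4],
  [[0,0,0],[-0.043,0.033,0.098],4],
  [[0,0,0],[-0.043,0.033,0.098],4],
  [[0,0,0],[-0.043,0.033,0.098],4],
  [[0,0,0],[-0.043,0.033,0.098],4],
  [[0,0,0],[-0.043,0.033,0.098],4],
])

```text
clock: 6.85
position: [523.1, 229.0, 199.9]
ee_rot: [-0.402, 0.891, -0.164, 0.131]
contact_force: [0.6, 0.2, -0.4]
gripper_width: 7.4
grasp_force: 58.4
```

Request:
send_rows([
  [[0,0,0],[-0.043,0.033,0.098],4],
  [[0,0,0],[-0.043,0.033,0.098],4],
  [[0,0,0],[-0.043,0.033,0.098],4],
  [[0,0,0],[-0.043,0.033,0.098],4],
  [[0,0,0],[-0.043,0.033,0.098],4],
  [[0,0,0],[-0.043,0.033,0.098],4],
  [[0,0,0],[-0.043,0.033,0.098],4],
])

```text
clock: 7.55
position: [523.5, 228.7, 199.8]
ee_rot: [-0.075, 0.997, -0.022, 0.017]
contact_force: [0.1, -0.7, -0.2]
gripper_width: 7.4
grasp_force: 58.4
```

Run:
```python
from h import *
p,Rm=now();s=monitor.read_state();print(p,s["joints"],s["grasp_force"],s["gripper_width"],s["contact_force"])
f=np.radians(2.9);sx=np.array([np.cos(f),np.sin(f),0]);nm=np.array([480,80.04,0])
tgt=nm+sx*((521.9-480)/np.cos(f)-75-22)   # 22 mm short of the fence
rel(p,Rm,np.array([tgt[0],tgt[1],170]),up(-177.1));print(tgt)
```

```text
[523.484 228.735 199.836] [ 0.725  0.311 -0.211  0.064 -1.051 -2.178] 58.38953912258148 7.422611610649473 [ 0.059 -0.706 -0.152]
turn [-0.045  0.032  0.099] 0.7594542554372655 | shift after [ 105.998 -146.304   29.836] | shift before [ 120.838 -133.685   32.514] 183.113835846279
[425.024  77.255   0.   ]
```

Request:
send_rows([
  [[0,0,0],[-0.045,0.032,0.099],4],
  [[21,-29,0],[0,0,0],4],
  [[21,-29,0],[0,0,0],4],
  [[21,-29,6],[0,0,0],4],
  [[21,-29,12],[0,0,0],4],
  [[22,-30,12],[0,0,0],4],
  [[0,0,0],[0,0,0],4],
  [[0,0,0],[0,0,0],4],
])

```text
clock: 8.35
position: [425.7, 76.4, 170.3]
ee_rot: [-0.027, 1.0, -0.001, 0.001]
contact_force: [0.5, 0.5, -0.4]
gripper_width: 7.3
grasp_force: 58.6
```

Run:
```python
from h import *
p,Rm=now();s=monitor.read_state();print(p,s["joints"],s["gripper_width"]);print(Rm)
rel(p,Rm,np.array([425,77.3,170]),up(-177.1))
t=get_image("top")[:,:,::-1];c=get_image("scene")[:,:,::-1]
cv2.imwrite("pics/topA.png",t);cv2.imwrite("pics/sceneA.png",c)
g=np.hstack([cv2.resize(t[180:290,265:355],(400,489),interpolation=cv2.INTER_CUBIC),cv2.resize(c[140:250,285:375],(400,489),interpolation=cv2.INTER_CUBIC)])
cv2.imwrite("pics/p1.png",g)
```

```text
[425.68   76.404 170.268] [ 0.558  0.114 -0.533  0.003 -0.922 -2.077] 7.305324255468395
[[-0.999 -0.053  0.003]
 [-0.053  0.999 -0.002]
 [-0.003 -0.002 -1.   ]]
turn [-0.002  0.003  0.003] 0.02823618861717151 | shift after [0.633 0.929 0.268] | shift before [0.631 0.931 0.264] 1.1556887153011406
```

View pics/p1.png

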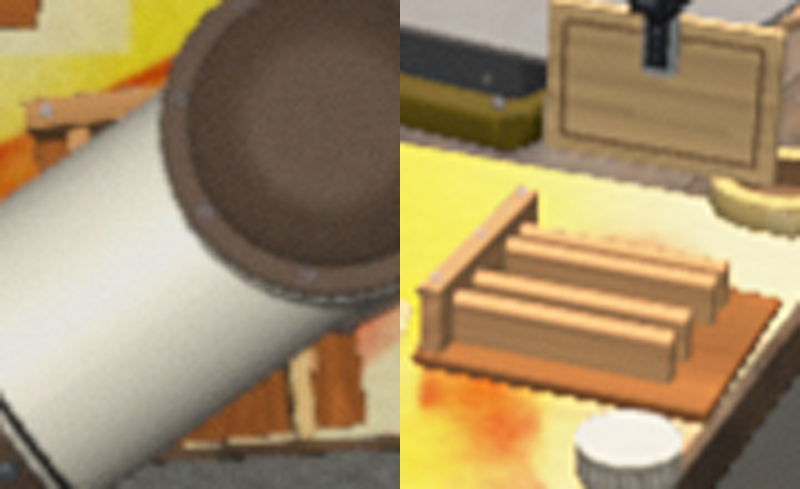

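The top view is blocked by the arm. The scene tile shows the panel held upright, with bottom corners at about (548,147) and (776,182) and its top right corner at (787,35). I'll cast those onto the panel's face plane to check pitch and height.

Run:
```python
from h import *
p,Rm=now()
sc=lambda x,y:((x-400+.5)/(400/90)+285-.5,(y+.5)/(489/110)+140-.5)
n=Rm[:,1];q0=p+4*n
for c in((550,5),(787,35),(548,147),(775,183)):
    o,d=ray("scene",sc(*c));X=o+d*(n@(q0-o))/(n@d);print(c,X,"in tool",Rm.T@(X-p))
```

```text
(550, 5) [500.101  85.682 203.981] in tool [-73.694   4.    -33.096]
(787, 35) [350.154  77.469 205.916] in tool [ 76.47    4.    -35.586]
(548, 147) [499.753  85.554 109.315] in tool [-72.989   4.     61.568]
(775, 183) [351.627  77.44  110.063] in tool [75.355  4.    60.272]
```

The panel is level, its centre is 1 mm from the TCP and its bottom is about 65 mm below the TCP. I'll line up with the slot and lower to just above the cheeks.

Request:
send_rows([
  [[0,1,12],[0,0,0.003],4],
  [[0,0,15],[0,0,0],4],
  [[0,0,15],[0,0,0],4],
  [[0,0,9],[0,0,0],4],
  [[0,0,4],[0,0,0],4],
  [[0,0,3],[0,0,0],4],
  [[0,0,3],[0,0,0],4],
  [[0,0,0],[0,0,0],4],
])

```text
clock: 9.25
position: [426.2, 78.0, 109.1]
ee_rot: [-0.026, 1.0, -0.001, 0.001]
contact_force: [0.1, 0.2, -0.1]
gripper_width: 7.0
grasp_force: 58.6
```

Run:
```python
from h import *
p,Rm=now();s=monitor.read_state();print(p,s["contact_force"],s["wrist_torque"])
rel(p,Rm,np.array([425,77.3,77]),up(-177.1))
c=get_image("scene")[:,:,::-1]
cv2.imwrite("pics/p2.png",cv2.resize(c[150:240,285:375],(630,600),interpolation=cv2.INTER_CUBIC))
```

```text
[426.171  77.964 109.075] [ 0.084  0.226 -0.067] [-0.034 -0.063 -0.015]
turn [-0.002  0.002  0.001] 0.02054048223091145 | shift after [ 1.203 -0.604 32.075] | shift before [ 1.278 -0.547 32.073] 32.10283974176667
```

View pics/p2.png

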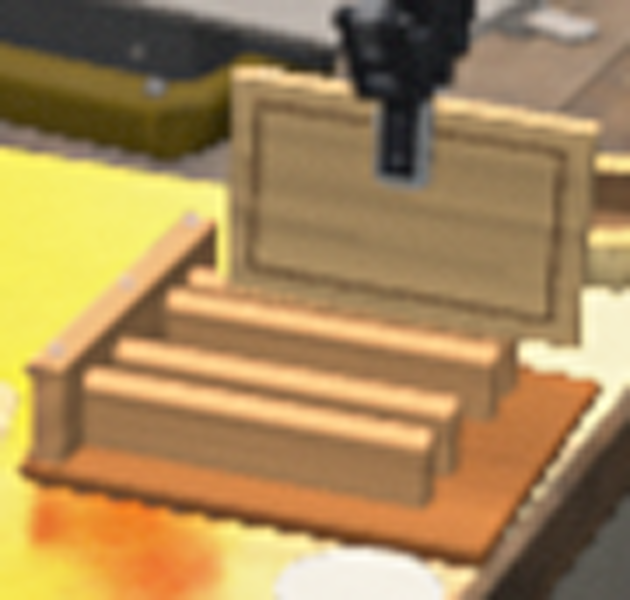

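The panel's bottom edge lies between the two narrow-slot cheeks, passing behind the near cheek top at (170–500, 290–355) and hiding the far one. There is no contact force yet. I'll lower slowly.

Request:
send_rows([
  [[0,-0.5,2],[0,0,0],4],
  [[0,0,2],[0,0,0],4],
  [[0,0,2],[0,0,0],4],
  [[0,0,2],[0,0,0],4],
  [[0,0,2],[0,0,0],4],
  [[0,0,2],[0,0,0],4],
])

```text
clock: 9.9
position: [426.1, 77.4, 96.8]
ee_rot: [-0.026, 1.0, -0.001, 0.001]
contact_force: [-0.2, 0.3, -1.2]
gripper_width: 7.4
grasp_force: 58.6
```

Request:
send_rows([
  [[0,0,2],[0,0,0],4],
  [[0,0,2],[0,0,0],4],
  [[0,0,2],[0,0,0],4],
  [[0,0,2],[0,0,0],4],
])

```text
clock: 10.3
position: [426.2, 77.4, 88.9]
ee_rot: [-0.026, 1.0, -0.001, 0.001]
contact_force: [-0.7, -1.3, -1.7]
gripper_width: 7.3
grasp_force: 58.6
```

The panel is well inside the slot with no side force. Down to the floor.

Request:
send_rows([
  [[0,0,2],[0,0,0],4],
  [[0,0,2],[0,0,0],4],
  [[0,0,1.5],[0,0,0],4],
  [[0,0,1],[0,0,0],4],
  [[0,0,1],[0,0,0],4],
])

```text
clock: 10.8
position: [426.2, 77.3, 81.5]
ee_rot: [-0.026, 1.0, -0.001, 0.001]
contact_force: [0.2, -0.4, -1.2]
gripper_width: 7.2
grasp_force: 58.6
```

Request:
send_rows([
  [[0,0,1],[0,0,0],4],
  [[0,0,1],[0,0,0],4],
  [[0,0,0],[0,0,0],4],
])

```text
clock: 11.1
position: [426.1, 77.3, 79.4]
ee_rot: [-0.026, 1.0, -0.001, 0.001]
contact_force: [0.6, -0.1, -0.7]
gripper_width: 7.3
grasp_force: 58.6
```

Request:
send_rows([
  [[0,0,0.7],[0,0,0],4],
  [[0,0,0.7],[0,0,0],4],
  [[0,0,0],[0,0,0],4],
])

```text
clock: 11.4
position: [426.1, 77.3, 78.0]
ee_rot: [-0.026, 1.0, -0.001, 0.001]
contact_force: [0.4, -0.4, -1.0]
gripper_width: 7.3
grasp_force: 58.6
```

Request:
send_rows([
  [[0,0,0.7],[0,0,0],4],
  [[0,0,0.7],[0,0,0],4],
  [[0,0,0],[0,0,0],4],
])

```text
clock: 11.7
position: [426.1, 77.3, 76.6]
ee_rot: [-0.026, 1.0, -0.001, 0.001]
contact_force: [-0.1, 0.6, -0.1]
gripper_width: 7.2
grasp_force: 58.6
```

Request:
send_rows([
  [[0,0,0.7],[0,0,0],4],
  [[0,0,0],[0,0,0],4],
])

```text
clock: 11.9
position: [426.3, 77.4, 76.2]
ee_rot: [-0.026, 1.0, -0.001, 0.001]
contact_force: [-0.1, -0.1, 1.3]
gripper_width: 7.3
grasp_force: 59.0
```

Request:
send_rows([
  [[0,0,0.7],[0,0,0],4],
  [[0,0,0],[0,0,0],4],
])

```text
clock: 12.1
position: [426.6, 77.5, 75.9]
ee_rot: [-0.026, 1.0, -0.001, 0.001]
contact_force: [0.6, -1.0, 5.3]
gripper_width: 7.5
grasp_force: 59.7
```

Floor contact at a TCP z of about 76. I'll ease off slightly and slide toward the fence.

Request:
send_rows([
  [[0,0,-0.6],[0,0,0],4],
  [[-2.5,0,0],[0,0,0],4],
  [[-2.5,0,0],[0,0,0],4],
  [[-2.5,0,0],[0,0,0],4],
  [[-2.5,0,0],[0,0,0],4],
  [[-2,0,0],[0,0,0],4],
  [[-2,0,0],[0,0,0],4],
  [[-1,0,0],[0,0,0],4],
])

```text
clock: 12.9
position: [441.5, 78.2, 75.9]
ee_rot: [-0.026, 1.0, -0.001, 0.001]
contact_force: [-3.0, 0.0, 2.4]
gripper_width: 7.0
grasp_force: 59.2
```

Request:
send_rows([
  [[-1,0,0],[0,0,0],4],
  [[-1,0,0],[0,0,0],4],
  [[0,0,0],[0,0,0],4],
])

```text
clock: 13.2
position: [443.5, 78.3, 76.0]
ee_rot: [-0.026, 1.0, -0.001, 0.001]
contact_force: [-1.2, 0.1, 2.4]
gripper_width: 7.1
grasp_force: 59.2
```

Request:
send_rows([
  [[-1,0,0],[0,0,0],4],
  [[-0.7,0,0],[0,0,0],4],
  [[0,0,0],[0,0,0],4],
])

```text
clock: 13.5
position: [445.1, 78.4, 76.0]
ee_rot: [-0.026, 1.0, -0.001, 0.001]
contact_force: [-2.4, 0.3, 1.7]
gripper_width: 7.5
grasp_force: 59.2
```

Request:
send_rows([
  [[-0.7,0,0],[0,0,0],4],
  [[-0.7,0,0],[0,0,0],4],
  [[0,0,0],[0,0,0],4],
])

```text
clock: 13.8
position: [446.4, 78.4, 76.0]
ee_rot: [-0.026, 1.0, -0.001, 0.001]
contact_force: [-0.7, -0.8, 2.5]
gripper_width: 7.2
grasp_force: 59.1
```

Request:
send_rows([
  [[-0.7,0,0],[0,0,0],4],
  [[-0.7,0,0],[0,0,0],4],
  [[0,0,0],[0,0,0],4],
])

```text
clock: 14.1
position: [446.9, 78.2, 75.8]
ee_rot: [-0.026, 1.0, -0.001, 0.0]
contact_force: [-5.5, 0.8, 3.7]
gripper_width: 7.3
grasp_force: 59.4
```

Request:
send_rows([
  [[-0.7,0,0],[0,0,0],4],
  [[0,0,0],[0,0,0],4],
])

```text
clock: 14.3
position: [447.0, 78.1, 75.7]
ee_rot: [-0.025, 1.0, -0.001, -0.0]
contact_force: [-5.3, 1.7, 5.1]
gripper_width: 7.3
grasp_force: 59.6
```

The fence is touched (Fx about −5 N at x = 447, as predicted). I'll release and retract upward.

Request:
send_rows([
  [[0,0,0],[0,0,0],10],
  [[0,0,0],[0,0,0],14],
  [[0,0,0],[0,0,0],22],
  [[0,0,0],[0,0,0],32],
  [[0,0,0],[0,0,0],40],
  [[0,0,-10],[0,0,0],40],
  [[0,0,-20],[0,0,0],40],
  [[0,0,-30],[0,0,0],40],
])

```text
clock: 15.1
position: [447.3, 78.1, 136.1]
ee_rot: [-0.026, 1.0, -0.002, -0.0]
contact_force: [0.5, 0.2, 0.2]
gripper_width: 39.9
grasp_force: 0.0
```

Request:
send_rows([
  [[0,0,-40],[0,0,0],40],
  [[0,0,-40],[0,0,0],40],
  [[0,0,-40],[0,0,0],45],
  [[10,30,-20],[0,0,0],50],
  [[10,40,0],[0,0,0],50],
  [[10,40,0],[0,0,0],50],
  [[0,40,0],[0,0,0],50],
  [[0,40,0],[0,0,0],50],
])

```text
clock: 15.9
position: [407.5, 268.4, 276.9]
ee_rot: [-0.026, 1.0, -0.0, 0.002]
contact_force: [0.8, 0.4, -0.8]
gripper_width: 50.2
grasp_force: 0.0
```

Run:
```python
from h import *
p,Rm=now();print(p,monitor.read_state()["joints"])
t=get_image("top")[:,:,::-1];c=get_image("scene")[:,:,::-1]
cv2.imwrite("pics/tB.png",t);cv2.imwrite("pics/sB.png",c)
g=np.hstack([cv2.resize(t[180:290,150:350],(480,264*1),interpolation=cv2.INTER_CUBIC),cv2.resize(c[155:265,235:370],(320,264),interpolation=cv2.INTER_CUBIC)])
cv2.imwrite("pics/p3.png",g)
```

```text
[407.497 268.372 276.916] [ 0.918  0.115 -0.243  0.003 -1.211 -2.438]
```

View pics/p3.png

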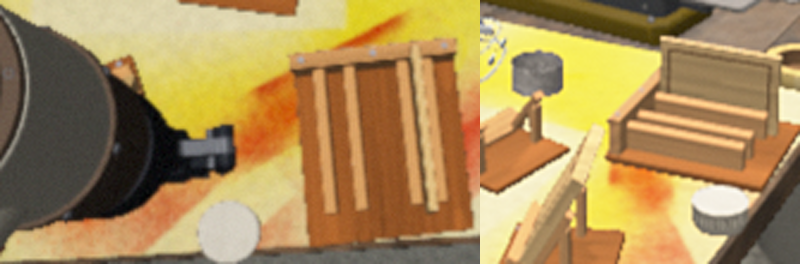

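The long panel stands in the narrow slot, its end at the fence at (415,45). The other things haven't moved. That was my tenth and last picture, so from here I work with numbers only. I'll fit a simple arm model to the logged poses so I can avoid the joint-4 limit on the square panel, and refine that panel's pose.

```bash
cat > arm.py <<'E'
from h import *
from scipy.optimize import least_squares
J=np.array([[-0.8744,0.3855,0.0068,-0.0004,-1.194,-0.2586],[0.489,-0.324,-0.896,0.767,-0.588,-1.229],[0.62,0.311,-0.812,1.664,-0.464,-2.369],[.434,.482,-.737,2.051,-.422,-2.606],[.609,.336,-.802,1.683,-.463,-2.378],[.725,.311,-.211,.064,-1.051,-2.178],[.558,.114,-.533,.003,-.922,-2.077],[.918,.115,-.243,.003,-1.211,-2.438]])
Pm=np.array([[264.75,-565.59,230.32],[442.089,-24.787,327.018],[577.263,267.399,152.47],[637.545,257.662,78.548],[584.232,268.096,142.148],[523.484,228.735,199.836],[425.68,76.404,170.268],[407.497,268.372,276.916]])
e=lambda a,t:R.from_euler(a,t).as_matrix()
def fk(q,k,s4=1,s6=1):
    W=e('z',q[0]);F=W@e('y',q[1]-q[2]);T=F@e('x',s4*q[3])@e('y',-q[4])@e('x',s6*q[5])
    p=W@np.array([k[0]+k[2]*np.sin(q[1]),k[6],k[1]+k[2]*np.cos(q[1])])+F@np.array([k[3],0,k[4]])+T@np.array([k[5],0,0])
    return p,T
def fit(s4):
    r=least_squares(lambda k:np.ravel([fk(q,k,s4)[0]-p for q,p in zip(J,Pm)]),[0,300,400,400,0,250,-160.]);return r.x,np.abs(r.fun).max()
LO=np.array([-3.14,-1.21,-1.07,-3.16,-2.99,-3.1]);HI=np.array([3.14,2.06,1.41,2.05,-.16,3.1])
def ik(p,Z,k,s4,q0):  # position and pointing direction (the last joint left out)
    f=lambda q:np.r_[fk(np.r_[q,0],k,s4)[0]-p,300*(fk(np.r_[q,0],k,s4)[1][:,0]-Z)]
    r=least_squares(f,np.clip(q0[:5],LO[:5]+.01,HI[:5]-.01),bounds=(LO[:5],HI[:5]));return r.x,np.abs(r.fun).max()
E
python3 - <<'E'
from arm import *
for s in(1,-1): print(s,*fit(s))
def px(x,y,u,v,sx,sy): return ((x+.5)/sx+u-.5,(y+.5)/sy+v-.5)
TR=lambda x,y:px(x,y,150,198,400/72,296/53)
tc=lambda x,y:px(x,y,145,130,3.8,3.75)
F=[onz("top",TR(*c),126.5) for c in((15,243),(288,155))];B=[onz("top",TR(*c),119.5) for c in((20,284),(294,193))]
for a,b in(F,B):print("edge",a,b,np.degrees(np.arctan2(b[0]-a[0],a[1]-b[1])),np.linalg.norm(a-b))
PS=np.mean(F+B,0);print("PS",PS)
c=[onz("top",tc(*x),10) for x in((125,490),(278,433),(228,276),(75,331))]
for i in range(4):
    d=c[(i+1)%4]-c[i];print("base edge",c[i],np.linalg.norm(d),np.degrees(np.arctan2(d[1],d[0])))
s=[-1,1][int(fit(1)[1]<fit(-1)[1])] if 0 else (1 if fit(1)[1]<fit(-1)[1] else -1);k=fit(s)[0]
for yaw in(16.6,19):
  Rt=lean(yaw,30)
  for phi in(0,10,20,30,-15):
    f=np.radians(phi);Z=np.cos(f)*Rt[:,2]+np.sin(f)*Rt[:,0]
    out=[]
    for d in(-60,0,40):
        q,er=ik(PS+d*Rt[:,2],Z,k,s,np.array([.9,.3,-.6,1.2,-.6]));out.append((q[[3,4]].round(2),round(er,1)))
    print(yaw,phi,out)
E
```

```text
1 [ 205.487  -47.434  460.023  163.278  126.018  196.28  -185.767] 96.32896617720226
-1 [ 293.965 -197.03   380.766   65.31   172.301   50.879 -133.309] 109.54211658492173
edge [446.958 447.238 126.5  ] [475.137 343.199 126.5  ] 15.155260553281147 107.78810149198564
edge [432.064 447.787 119.5  ] [461.417 342.851 119.5  ] 15.627332582410688 108.96408279418144
PS [453.894 395.269 123.   ]
base edge [411.645 434.798  10.   ] 101.76473616365834 -72.037310426218
base edge [443.029 337.994  10.   ] 109.7895762147926 17.220344853833915
base edge [547.897 370.497  10.   ] 103.77203823495667 107.6588435627137
base edge [516.418 469.379  10.   ] 110.33221607761824 -161.73434311007276
16.6 0 [(array([-1.04, -0.48]), np.float64(0.0)), (array([-1.56, -0.39]), np.float64(0.0)), (array([-1.94, -0.41]), np.float64(0.0))]
16.6 10 [(array([-0.94, -0.67]), np.float64(0.0)), (array([-1.27, -0.55]), np.float64(0.0)), (array([-1.53, -0.51]), np.float64(0.0))]
16.6 20 [(array([-0.89, -0.85]), np.float64(0.0)), (array([-1.1 , -0.71]), np.float64(0.0)), (array([-1.28, -0.65]), np.float64(0.0))]
16.6 30 [(ar
[... 223 characters left out ...]
([-2.72, -0.35]), np.float64(8.1))]
19 0 [(array([-1.06, -0.46]), np.float64(0.0)), (array([-1.61, -0.38]), np.float64(0.0)), (array([-2.  , -0.41]), np.float64(0.0))]
19 10 [(array([-0.97, -0.65]), np.float64(0.0)), (array([-1.31, -0.53]), np.float64(0.0)), (array([-1.58, -0.5 ]), np.float64(0.0))]
19 20 [(array([-0.91, -0.82]), np.float64(0.0)), (array([-1.14, -0.69]), np.float64(0.0)), (array([-1.33, -0.64]), np.float64(0.0))]
19 30 [(array([-0.87, -0.98]), np.float64(0.0)), (array([-1.04, -0.85]), np.float64(0.0)), (array([-1.16, -0.79]), np.float64(0.0))]
19 -15 [(array([-1.6 , -0.16]), np.float64(0.0)), (array([-2.63, -0.28]), np.float64(1.2)), (array([-2.8 , -0.34]), np.float64(7.8))]
```

Run:
```python
s=open('arm.py').read()
s=s.replace("+F@np.array([k[3],0,k[4]])+T@np.array([k[5],0,0])","+F@np.array([k[3],k[9],k[4]])+F@e('x',s4*q[3])@np.array([0,k[7],k[8]])+F@e('x',s4*q[3])@e('y',-q[4])@np.array([k[5],0,k[10]])")
s=s.replace("[0,300,400,400,0,250,-160.])","[0,300,400,400,0,250,-80.,-80,0,0,0])").replace("np.ravel([fk(q,k,s4)[0]-p for q,p in zip(J,Pm)])","np.r_[np.ravel([fk(q,k,s4)[0]-p for q,p in zip(J,Pm)]),1e-3*k]")
open('arm.py','w').write(s)
from arm import *
for s4 in(1,-1):
    print(s4,*fit(s4)); 
    for i in(1,2,3): print(fk(J[i],fit(s4)[0],s4)[1][:,0])
print(RL[:,2])
```

```text
1 [ 104.858  -82.479  459.475   66.475  258.997  226.48   -80.338  -23.787
 -120.459  -80.969  184.048] 90.40308982934124
[ 0.246  0.567 -0.786]
[ 0.087  0.609 -0.788]
[ 0.294  0.536 -0.791]
-1 [  -0.046  160.396  565.014  422.052    0.022  297.276   -0.279 -159.818
   -0.168    0.287   -0.044] 0.5650138426004295
[ 0.608 -0.113 -0.786]
[ 0.605 -0.116 -0.788]
[ 0.599 -0.123 -0.791]
[ 0.605 -0.113 -0.788]
```

```bash
cat >> h.py <<'E'
PS=np.array([453.9,395.3,123.]);RS=lean(16.6,30)
E
python3 - <<'E'
from arm import *
k=fit(-1)[0]
for phi in(0,10,15,20,25,30,-15,-30):
    f=np.radians(phi);Z=np.cos(f)*RS[:,2]+np.sin(f)*RS[:,0]
    out=[]
    for d in(-60,0,40):
        best=min((ik(PS+d*RS[:,2],Z,k,-1,np.array([.9,.3,-.6,j4,-.6])) for j4 in(0,1.2,1.9,-2)),key=lambda a:a[1]);out.append((best[0].round(2),round(best[1],1)))
    print(phi,out)
E
```

```text
0 [(array([ 1.01,  0.17, -0.86,  1.21, -0.36]), np.float64(0.0)), (array([ 0.77,  0.28, -0.87,  1.81, -0.24]), np.float64(0.0)), (array([ 0.68,  0.36, -0.83,  2.05, -0.22]), np.float64(3.1))]
10 [(array([ 1.15,  0.23, -0.77,  1.02, -0.61]), np.float64(0.0)), (array([ 1.02,  0.33, -0.81,  1.29, -0.5 ]), np.float64(0.0)), (array([ 0.93,  0.4 , -0.81,  1.51, -0.45]), np.float64(0.0))]
15 [(array([ 1.19,  0.26, -0.73,  0.96, -0.72]), np.float64(0.0)), (array([ 1.09,  0.36, -0.76,  1.16, -0.61]), np.float64(0.0)), (array([ 1.02,  0.43, -0.77,  1.33, -0.56]), np.float64(0.0))]
20 [(array([ 1.23,  0.3 , -0.69,  0.92, -0.82]), np.float64(0.0)), (array([ 1.14,  0.4 , -0.71,  1.07, -0.72]), np.float64(0.0)), (array([ 1.08,  0.47, -0.72,  1.19, -0.67]), np.float64(0.0))]
25 [(array([ 1.26,  0.34, -0.64,  0.88, -0.92]), np.float64(0.0)), (array([ 1.18,  0.44, -0.66,  1.  , -0.82]), np.float64(0.0)), (array([ 1.13,  0.5 , -0.67,  1.1 , -0.77]), np.float64(0.0))]
30 [(array([ 1.28,  0.39, -0.6 ,  0.85, -1.02]), np.float64(0.0)), (array([ 1.21,  0.48, -0.61,  0.95, -0.92]), np.float64(0.0)), (array([ 1.17,  0.55, -0.61,  1.02, -0.87]), np.float64(0.0))]
-15 [(array([ 1.01,  0.14, -0.78,  0.63, -0.16]), np.float64(14.3)), (array([ 0.98,  0.28, -0.62,  0.16, -0.16]), np.float64(28.4)), (array([ 0.94,  0.36, -0.52, -0.13, -0.16]), np.float64(31.4))]
-30 [(array([ 0.87,  0.16, -0.45, -0.63, -0.31]), np.float64(0.0)), (array([ 0.77,  0.29, -0.38, -0.86, -0.33]), np.float64(0.0)), (array([ 0.71,  0.37, -0.33, -0.99, -0.34]), np.float64(0.0))]
```

```bash
cat >> h.py <<'E'
Ry=lambda d:R.from_euler('y',d,degrees=True).as_matrix()
PH=10;GS=RS@Ry(PH)
E
python3 - <<'E'
from arm import *
k=fit(-1)[0]
# j6 zero/sign from tool-down rows
for s6 in(1,-1):
    C=[]
    for i,Rm in((0,R.from_quat([-.2171,.9762,.0009,-.0003]).as_matrix()),(1,R.from_quat([-.607,.725,-.252,.208]).as_matrix()),(6,R.from_quat([-.027,.9996,-.001,.001]).as_matrix())):
        C.append(fk(J[i],k,-1,s6)[1].T@Rm)
    sp=np.abs(C[0]-C[1]).max()+np.abs(C[0]-C[2]).max();print(s6,sp)
    if sp<.05:S=s6;C0=C[0]
def full(p,G,q0):
    q,er=ik(p,G[:,2],k,-1,np.array(q0));M=fk(np.r_[q,0],k,-1)[1].T@G@C0.T
    return np.r_[q,S*np.arctan2(M[2,1],M[1,1])].round(2),round(er,1)
f=np.radians(2.9);sx=np.array([np.cos(f),np.sin(f),0])
place=np.array([480,160.4,0])+sx*((518.4-480)/np.cos(f)-55)
print("place",place)
UP=up(2.9)@Ry(PH)
for nm,p,G in(("pre",PS-60*RS[:,2],GS),("grasp",PS+40*RS[:,2],GS),("lifted",PS-60*RS[:,2],UP),("over",place-20*sx+[0,0,190],UP),("in",place+[0,0,82],UP)): print(nm,p,full(p,G,[.9,.3,-.6,1,-.6]))
p,Rm=now();rel(p,Rm,PS-60*RS[:,2],GS)
E
```

```text
1 3.043580399202993
-1 0.0015339038417909664
place [463.47  159.563   0.   ]
pre [425.15  386.729 174.962] (array([ 1.15,  0.23, -0.77,  1.02, -0.61, -1.77]), np.float64(0.0))
grasp [473.066 401.014  88.359] (array([ 0.93,  0.4 , -0.81,  1.51, -0.45, -2.11]), np.float64(0.0))
lifted [425.15  386.729 174.962] (array([ 1.1 ,  0.29, -0.38,  0.21, -0.83,  0.39]), np.float64(0.0))
over [443.496 158.551 190.   ] (array([ 0.76,  0.08, -0.59,  0.16, -0.78,  0.75]), np.float64(0.0))
in [463.47  159.563  82.   ] (array([ 0.72,  0.26, -0.72,  0.25, -0.46,  0.68]), np.float64(0.0))
turn [ 0.517 -0.344 -1.709] 12.203961153500618 | shift after [-124.274    7.542   92.145] | shift before [-23.288 115.067 101.038] 154.8917167508735
```

Request:
send_rows([
  [[0,0,0],[0.04,-0.026,-0.131],55],
  [[0,0,0],[0.04,-0.026,-0.131],55],
  [[0,0,0],[0.04,-0.026,-0.131],55],
  [[0,0,0],[0.04,-0.026,-0.131],55],
  [[0,0,0],[0.04,-0.026,-0.131],55],
  [[0,0,0],[0.04,-0.026,-0.131],55],
  [[0,0,0],[0.04,-0.026,-0.131],55],
  [[0,0,0],[0.04,-0.026,-0.131],55],
])

```text
clock: 16.8
position: [408.2, 266.7, 276.3]
ee_rot: [-0.521, 0.834, -0.151, 0.104]
contact_force: [0.1, -0.3, 0.5]
gripper_width: 55.0
grasp_force: 0.0
```

Request:
send_rows([
  [[0,0,0],[0.04,-0.026,-0.131],55],
  [[0,0,0],[0.04,-0.026,-0.131],55],
  [[0,0,0],[0.04,-0.027,-0.132],55],
  [[0,0,0],[0.04,-0.027,-0.132],55],
  [[0,0,0],[0.038,-0.027,-0.132],55],
])

```text
clock: 17.3
position: [408.0, 266.6, 276.3]
ee_rot: [0.758, -0.594, 0.223, -0.153]
contact_force: [0.1, -0.0, 1.0]
gripper_width: 54.8
grasp_force: 0.0
```

Run:
```python
from h import *
p,Rm=now();print(p,monitor.read_state()["joints"])
rel(p,Rm,PS-60*RS[:,2],GS)
```

```text
[408.044 266.593 276.275] [ 1.146 -0.06  -0.774  0.748 -0.797 -1.424]
turn [ 0.004 -0.005  0.001] 0.04292575849961855 | shift after [-128.206    6.737   92.236] | shift before [-128.697    6.312   91.58 ] 158.08144791406107
```

Request:
send_rows([
  [[-32,2,23],[0.004,-0.005,0],55],
  [[-32,2,23],[0,0,0],55],
  [[-32,2,23],[0,0,0],55],
  [[-32,1,23],[0,0,0],55],
  [[0,0,0],[0,0,0],55],
])

```text
clock: 17.8
position: [425.8, 388.0, 171.4]
ee_rot: [0.758, -0.594, 0.222, -0.154]
contact_force: [0.2, -1.5, 0.2]
gripper_width: 55.0
grasp_force: 0.0
```

Run:
```python
from h import *
p,Rm=now();print(p,monitor.read_state()["joints"])
rel(p,Rm,PS+40*RS[:,2],GS)
```

```text
[425.826 388.038 171.361] [ 1.147  0.238 -0.769  1.018 -0.607 -1.777]
turn [ 0.004 -0.004 -0.001] 0.03967540618661771 | shift after [-15.689  -0.916  95.091] | shift before [-16.093  -1.295  95.019] 96.3812865685104
```

Request:
send_rows([
  [[-2,-1,13],[0.004,-0.004,0],55],
  [[-2,0,13],[0,0,0],55],
  [[-2,0,13],[0,0,0],55],
  [[-2,0,13],[0,0,0],55],
  [[-2,0,12],[0,0,0],55],
  [[-2,0,11],[0,0,0],55],
  [[-2,0,10],[0,0,0],55],
  [[-2,0,10],[0,0,0],55],
])

```text
clock: 18.6
position: [473.6, 399.9, 92.8]
ee_rot: [0.756, -0.595, 0.221, -0.159]
contact_force: [-0.4, 0.3, 0.4]
gripper_width: 55.1
grasp_force: 0.0
```

Run:
```python
from h import *
p,Rm=now();s=monitor.read_state();print(p,s["joints"],s["contact_force"])
rel(p,Rm,PS+40*RS[:,2],GS)
```

```text
[473.58  399.854  92.8  ] [ 0.928  0.391 -0.813  1.506 -0.449 -2.111] [-0.398  0.336  0.426]
turn [-0.004  0.003 -0.006] 0.0506102502700915 | shift after [-1.892  2.36   3.49 ] | shift before [-1.87   2.386  3.484] 4.618576160905932
```

Request:
send_rows([
  [[0,0,0],[0,0,0],55],
  [[0,0,0],[0,0,0],55],
])

```text
clock: 18.8
position: [473.2, 399.8, 92.6]
ee_rot: [0.756, -0.595, 0.221, -0.159]
contact_force: [-0.0, 0.5, -0.3]
gripper_width: 55.3
grasp_force: 0.0
```

Run:
```python
from h import *
p,Rm=now();s=monitor.read_state();print(p,s["joints"],s["contact_force"])
rel(p,Rm,PS+40*RS[:,2],GS)
```

```text
[473.221 399.791  92.566] [ 0.929  0.392 -0.813  1.503 -0.449 -2.11 ] [-0.043  0.494 -0.345]
turn [-0.003  0.002 -0.006] 0.046064665826803804 | shift after [-1.848  1.93   3.476] | shift before [-1.829  1.951  3.474] 4.38378727519606
```

Request:
send_rows([
  [[-2,2,4],[0,0,0],55],
  [[0,0,0],[0,0,0],45],
  [[0,0,0],[0,0,0],32],
  [[0,0,0],[0,0,0],24],
  [[0,0,0],[0,0,0],18],
  [[0,0,0],[0,0,0],15],
  [[0,0,0],[0,0,0],10],
  [[0,0,0],[0,0,0],10],
])

```text
clock: 19.6
position: [472.2, 401.6, 86.5]
ee_rot: [0.757, -0.594, 0.221, -0.158]
contact_force: [-3.9, -0.3, 1.5]
gripper_width: 13.4
grasp_force: 58.9
```

Request:
send_rows([
  [[0,0,0],[0,0,0],10],
  [[0,0,0],[0,0,0],10],
])

```text
clock: 19.8
position: [472.2, 401.7, 86.6]
ee_rot: [0.757, -0.594, 0.221, -0.158]
contact_force: [-5.0, -0.7, 3.4]
gripper_width: 13.2
grasp_force: 59.0
```

Run:
```python
from h import *
p,Rm=now();s=monitor.read_state();print(p,s["joints"],s["contact_force"],s["wrist_torque"],s["gripper_width"],s["grasp_force"])
rel(p,Rm,PS+40*RS[:,2],GS)
```

```text
[472.224 401.659  86.557] [ 0.923  0.401 -0.815  1.531 -0.445 -2.133] [-4.989 -0.67   3.367] [-0.248  2.075 -0.105] 13.237937531381222 59.03744995594025
turn [-0.001  0.003 -0.004] 0.033988021258630076 | shift after [ 1.063 -1.44  -1.081] | shift before [ 1.054 -1.446 -1.083] 2.091126501663328
```

Gripped. Lifting along the panel's plane.

Request:
send_rows([
  [[0.7,0,-4],[0,0,0],10],
  [[1,0,-6],[0,0,0],10],
  [[1.8,0,-10],[0,0,0],10],
  [[2.1,0,-12],[0,0,0],10],
  [[2.1,0,-12],[0,0,0],10],
  [[2.1,0,-12],[0,0,0],10],
  [[2.1,0,-12],[0,0,0],10],
  [[2.1,0,-12],[0,0,0],10],
])

```text
clock: 20.6
position: [433.5, 389.4, 157.2]
ee_rot: [0.757, -0.595, 0.221, -0.158]
contact_force: [1.0, -0.3, -1.1]
gripper_width: 13.5
grasp_force: 58.2
```

Run:
```python
from h import *
p,Rm=now();s=monitor.read_state();print(p,s["joints"],s["contact_force"],s["gripper_width"])
UP=up(2.9)@Ry(PH)
rel(p,Rm,np.array([p[0]-10,p[1]-20,210]),UP)
```

```text
[433.548 389.376 157.212] [ 1.107  0.261 -0.791  1.108 -0.563 -1.844] [ 0.992 -0.322 -1.078] 13.50529580624911
turn [-0.214 -0.347 -1.361] 9.536911927140126 | shift after [ -1.665  19.468 -53.896] | shift before [ 25.186 -13.343 -49.741] 57.328391220559894
```

Request:
send_rows([
  [[13,-7,-25],[0,0,0],10],
  [[13,-7,-25],[0,0,0],10],
  [[0,0,0],[-0.021,-0.035,-0.136],10],
  [[0,0,0],[-0.021,-0.035,-0.136],10],
  [[0,0,0],[-0.021,-0.035,-0.136],10],
  [[0,0,0],[-0.021,-0.035,-0.136],10],
  [[0,0,0],[-0.021,-0.035,-0.136],10],
  [[0,0,0],[-0.021,-0.035,-0.136],10],
])

```text
clock: 21.4
position: [423.8, 368.4, 210.1]
ee_rot: [0.955, -0.245, 0.151, -0.072]
contact_force: [-0.1, -0.2, -1.4]
gripper_width: 13.6
grasp_force: 58.2
```

Request:
send_rows([
  [[0,0,0],[-0.021,-0.035,-0.136],10],
  [[0,0,0],[-0.021,-0.035,-0.136],10],
  [[0,0,0],[-0.021,-0.035,-0.136],10],
  [[0,0,0],[-0.021,-0.035,-0.136],10],
  [[0,0,0],[0,0,0],10],
])

```text
clock: 21.9
position: [424.9, 369.9, 210.4]
ee_rot: [0.996, 0.017, 0.089, -0.007]
contact_force: [-0.3, 0.5, -0.8]
gripper_width: 13.2
grasp_force: 58.4
```

Run:
```python
from h import *
p,Rm=now();s=monitor.read_state();print(p,s["joints"],s["contact_force"],s["gripper_width"])
UP=up(2.9)@Ry(PH)
rel(p,Rm,np.array([443.5,158.6,185]),UP)
```

```text
[424.874 369.863 210.446] [ 1.081  0.229 -0.355  0.191 -0.896  0.411] [-0.266  0.519 -0.848] 13.196648634396983
turn [-0.008 -0.004 -0.017] 0.12988699003659573 | shift after [  3.375 211.935  26.434] | shift before [  6.934 212.043  24.825] 213.60347315918807
```

Request:
send_rows([
  [[0,0,0],[-0.008,-0.004,-0.017],10],
  [[1,42,5],[0,0,0],10],
  [[1,42,5],[0,0,0],10],
  [[1,42,5],[0,0,0],10],
  [[0,43,5],[0,0,0],10],
  [[0,43,5],[0,0,0],10],
  [[0,0,0],[0,0,0],10],
  [[0,0,0],[0,0,0],10],
])

```text
clock: 22.7
position: [442.4, 156.7, 186.7]
ee_rot: [0.996, 0.025, 0.088, -0.002]
contact_force: [0.7, -0.1, -0.8]
gripper_width: 13.5
grasp_force: 59.0
```

Run:
```python
from h import *
p,Rm=now();s=monitor.read_state();print(p,s["contact_force"],s["gripper_width"])
UP=up(2.9)@Ry(PH);rel(p,Rm,np.array([443.5,158.6,185]),UP)
c=get_image("scene")[:,:,::-1].copy();cv2.imwrite("pics/sC.png",c)
b=cv2.imread("pics/sB.png")
D=(cv2.absdiff(c,b).max(2)>28).astype(np.uint8)
Rp=Rm@Ry(-PH);n=Rp[:,1]  # panel frame: x along, z down; +y face is at n*(-7) or +7
sgn=np.sign(n[1]);q0=p+7*sgn*n
u0=proj("scene",np.array([p+Rp@np.array([a,7*sgn,z]) for a in(-55,55) for z in(-40,70)]));print("expected corners",u0)
x0,y0=u0.min(0).astype(int)-12;x1,y1=u0.max(0).astype(int)+12
M=D[y0:y1,x0:x1];M=cv2.morphologyEx(M,cv2.MORPH_OPEN,np.ones((3,3)))
cs=max(cv2.findContours(M,0,cv2.CHAIN_APPROX_NONE)[0],key=cv2.contourArea)
ap=cv2.approxPolyDP(cs,2.5,True)[:,0]+[x0,y0]
for a in ap:
    o,d=ray("scene",a);X=o+d*(n@(q0-o))/(n@d);print(a,X,"panel frame",Rp.T@(X-p))
```

```text
[442.404 156.676 186.679] [ 0.66  -0.132 -0.826] 13.465833893838102
turn [ 0.001 -0.001 -0.001] 0.014753962158736405 | shift after [ 0.882 -1.866  1.86 ] | shift before [ 0.877 -1.869  1.859] 2.778406857172943
expected corners [[347.429 147.566]
 [345.624 187.581]
 [306.821 141.672]
 [306.468 180.73 ]]
[312 129] [482.996 165.756 262.62 ] panel frame [ 41.094  -7.    -75.891]
[312 138] [482.697 165.718 238.648] panel frame [ 40.76  -7.   -51.92]
[307 140] [496.475 166.39  231.351] panel frame [ 54.545  -7.    -44.603]
[306 178] [498.502 166.387 124.445] panel frame [56.422 -7.    62.305]
[311 179] [484.128 165.679 124.035] panel frame [42.029 -7.    62.696]
[309 174] [489.995 165.981 137.452] panel frame [47.922 -7.    49.286]
[315 169] [473.171 165.169 154.524] panel frame [31.103 -7.    32.191]
[342 176] [398.313 161.476 147.354] panel frame [-43.856  -7.     39.257]
[343 161] [397.245 161.463 188.956] panel frame [-44.866  -7.     -2.347]
[340 169] [404.429 161.795 165.824] panel frame [-37.706  -7.     20.795]
[333 167] [423.54  162.738 168.248] panel frame [-18.569  -7.     18.39
[... 187 characters left out ...]
el frame [-23.068  -7.     -9.833]
[347 158] [386.999 160.968 198.69 ] panel frame [-55.11   -7.    -12.094]
[348 145] [385.876 160.946 233.553] panel frame [-56.185  -7.    -46.959]
[336 142] [417.665 162.515 236.983] panel frame [-24.353  -7.    -50.345]
[343 129] [400.572 161.708 273.27 ] panel frame [-41.414  -7.    -86.655]
[331 129] [431.956 163.249 269.215] panel frame [ -9.998  -7.    -82.557]
[331 133] [431.652 163.224 258.803] panel frame [-10.317  -7.    -72.146]
[322 136] [455.53  164.389 247.689] panel frame [ 13.574  -7.    -60.998]
[321 141] [457.96  164.496 234.011] panel frame [ 15.987  -7.    -47.317]
[320 129] [461.3   164.69  265.423] panel frame [ 19.376  -7.    -78.725]
```

Request:
send_rows([
  [[-2,-2,13],[0,0,0],10],
  [[-2.3,0,13],[0,0,0],10],
  [[-2.3,0,13],[0,0,0],10],
  [[-2.3,0,13],[0,0,0],10],
  [[-1.6,0,9],[0,0,0],10],
  [[-0.9,0,5],[0,0,0],10],
  [[0,0,0],[0,0,0],10],
])

```text
clock: 23.45
position: [442.7, 160.0, 119.1]
ee_rot: [0.996, 0.026, 0.087, -0.001]
contact_force: [-0.1, 0.2, -1.4]
gripper_width: 13.5
grasp_force: 59.0
```

Run:
```python
from h import *
p,Rm=now();s=monitor.read_state();print(p,s["contact_force"],s["joints"])
UP=up(2.9)@Ry(PH);rel(p,Rm,np.array([p[0],160.4+(p[0]-480)*.0507,p[2]]),UP)
```

```text
[442.705 160.049 119.077] [-0.053  0.239 -1.397] [ 0.763  0.174 -0.71   0.216 -0.565  0.685]
turn [ 0.002 -0.     0.003] 0.020046746775096252 | shift after [-0.077  1.538 -0.014] | shift before [-0.081  1.537 -0.011] 1.539494887770843
```

Request:
send_rows([
  [[-0.3,1.5,2],[0,0,0.003],10],
  [[-0.3,0,2],[0,0,0],10],
  [[-0.4,0,2],[0,0,0],10],
  [[-0.3,0,2],[0,0,0],10],
  [[-0.4,0,2],[0,0,0],10],
  [[-0.3,0,2],[0,0,0],10],
])

```text
clock: 24.05
position: [443.2, 158.2, 107.3]
ee_rot: [0.996, 0.024, 0.088, -0.002]
contact_force: [1.1, -0.4, -2.4]
gripper_width: 13.2
grasp_force: 59.0
```

Request:
send_rows([
  [[-0.4,0,2],[0,0,0],10],
  [[-0.3,0,2],[0,0,0],10],
  [[-0.4,0,2],[0,0,0],10],
  [[-0.3,0,2],[0,0,0],10],
])

```text
clock: 24.45
position: [443.1, 158.2, 99.1]
ee_rot: [0.996, 0.024, 0.088, -0.002]
contact_force: [0.2, 0.2, -1.3]
gripper_width: 13.5
grasp_force: 59.0
```

Request:
send_rows([
  [[-0.4,0,2],[0,0,0],10],
  [[-0.3,0,2],[0,0,0],10],
  [[-0.4,0,2],[0,0,0],10],
  [[-0.3,0,2],[0,0,0],10],
  [[-0.3,0,1.5],[0,0,0],10],
  [[-0.3,0,1.5],[0,0,0],10],
])

```text
clock: 25.05
position: [443.1, 158.2, 88.0]
ee_rot: [0.996, 0.024, 0.088, -0.002]
contact_force: [0.1, 0.5, -0.4]
gripper_width: 13.4
grasp_force: 59.0
```

Request:
send_rows([
  [[-0.2,0,1],[0,0,0],10],
  [[-0.2,0,1],[0,0,0],10],
  [[-0.1,0,0.7],[0,0,0],10],
  [[0,0,0],[0,0,0],10],
])

```text
clock: 25.45
position: [443.0, 158.1, 85.3]
ee_rot: [0.996, 0.024, 0.088, -0.002]
contact_force: [0.3, 0.4, -1.9]
gripper_width: 13.5
grasp_force: 59.0
```

Request:
send_rows([
  [[-0.1,0,0.7],[0,0,0],10],
  [[-0.1,0,0.7],[0,0,0],10],
  [[0,0,0],[0,0,0],10],
])

```text
clock: 25.75
position: [443.1, 158.1, 83.9]
ee_rot: [0.996, 0.024, 0.088, -0.002]
contact_force: [-0.6, -0.3, -1.1]
gripper_width: 13.6
grasp_force: 59.0
```

Request:
send_rows([
  [[-0.1,0,0.7],[0,0,0],10],
  [[-0.1,0,0.7],[0,0,0],10],
  [[0,0,0],[0,0,0],10],
])

```text
clock: 26.05
position: [443.1, 158.1, 82.4]
ee_rot: [0.996, 0.024, 0.088, -0.002]
contact_force: [-0.2, 0.2, -1.7]
gripper_width: 13.4
grasp_force: 59.0
```

Request:
send_rows([
  [[-0.1,0,0.7],[0,0,0],10],
  [[-0.1,0,0.7],[0,0,0],10],
  [[0,0,0],[0,0,0],10],
])

```text
clock: 26.35
position: [443.1, 158.1, 81.0]
ee_rot: [0.996, 0.024, 0.088, -0.002]
contact_force: [-0.5, 0.0, -2.0]
gripper_width: 13.4
grasp_force: 59.0
```

Request:
send_rows([
  [[-0.1,0,0.7],[0,0,0],10],
  [[0,0,0],[0,0,0],10],
])

```text
clock: 26.55
position: [443.2, 158.2, 80.4]
ee_rot: [0.996, 0.024, 0.088, -0.002]
contact_force: [1.1, -0.4, -0.2]
gripper_width: 13.2
grasp_force: 59.0
```

Request:
send_rows([
  [[-0.1,0,0.7],[0,0,0],10],
  [[0,0,0],[0,0,0],10],
])

```text
clock: 26.75
position: [443.2, 158.1, 79.6]
ee_rot: [0.996, 0.024, 0.088, -0.002]
contact_force: [-0.2, -0.5, -2.1]
gripper_width: 13.3
grasp_force: 59.0
```

Request:
send_rows([
  [[-0.1,0,0.7],[0,0,0],10],
  [[0,0,0],[0,0,0],10],
])

```text
clock: 26.95
position: [443.2, 158.1, 78.9]
ee_rot: [0.996, 0.024, 0.088, -0.002]
contact_force: [-0.1, 0.2, -1.6]
gripper_width: 13.4
grasp_force: 59.0
```

Request:
send_rows([
  [[-0.1,0,0.7],[0,0,0],10],
  [[0,0,0],[0,0,0],10],
])

```text
clock: 27.15
position: [443.3, 158.2, 78.5]
ee_rot: [0.996, 0.024, 0.088, -0.002]
contact_force: [-1.5, 0.8, 2.6]
gripper_width: 13.3
grasp_force: 59.4
```

Request:
send_rows([
  [[-0.1,0,0.7],[0,0,0],10],
  [[0,0,0],[0,0,0],10],
])

```text
clock: 27.35
position: [443.3, 158.2, 78.5]
ee_rot: [0.996, 0.025, 0.088, -0.002]
contact_force: [-5.5, -1.0, 8.2]
gripper_width: 13.3
grasp_force: 60.7
```

Run:
```python
from h import *
s=monitor.read_state();print(s["position"],s["contact_force"],s["wrist_torque"])
```

```text
[443.329 158.173  78.47 ] [-5.492 -1.01   8.243] [-0.113  1.364 -0.042]
```

On the floor. Easing off and sliding toward the fence, about 20 mm away.

Request:
send_rows([
  [[0.1,0,-0.8],[0,0,0],10],
  [[2.5,0,0.4],[0,0,0],10],
  [[2.5,0,0.4],[0,0,0],10],
  [[2.5,0,0.4],[0,0,0],10],
  [[2.5,0,0.4],[0,0,0],10],
  [[2,0,0.4],[0,0,0],10],
  [[2,0,0.4],[0,0,0],10],
  [[0,0,0],[0,0,0],10],
])

```text
clock: 28.15
position: [457.8, 158.9, 78.5]
ee_rot: [0.996, 0.024, 0.088, -0.002]
contact_force: [-2.7, 0.1, 4.1]
gripper_width: 13.3
grasp_force: 59.9
```

Request:
send_rows([
  [[1,0,0.2],[0,0,0],10],
  [[1,0,0.2],[0,0,0],10],
  [[0.7,0,0.1],[0,0,0],10],
  [[0,0,0],[0,0,0],10],
])

```text
clock: 28.55
position: [460.1, 158.8, 78.6]
ee_rot: [0.996, 0.024, 0.088, -0.002]
contact_force: [-5.2, -0.5, 6.5]
gripper_width: 13.3
grasp_force: 60.3
```

Request:
send_rows([
  [[0.6,0,-0.3],[0,0,0],10],
  [[0.7,0,0.1],[0,0,0],10],
  [[0,0,0],[0,0,0],10],
])

```text
clock: 28.85
position: [461.8, 159.2, 78.6]
ee_rot: [0.996, 0.024, 0.088, -0.002]
contact_force: [0.1, 0.2, -1.0]
gripper_width: 13.5
grasp_force: 59.1
```

Request:
send_rows([
  [[0.7,0,0.1],[0,0,0],10],
  [[0,0,0],[0,0,0],10],
])

```text
clock: 29.05
position: [462.3, 159.1, 78.8]
ee_rot: [0.996, 0.024, 0.088, -0.002]
contact_force: [0.3, -0.1, -2.0]
gripper_width: 13.7
grasp_force: 59.1
```

Request:
send_rows([
  [[0.7,0,0.2],[0,0,0],10],
  [[0,0,0],[0,0,0],10],
])

```text
clock: 29.25
position: [462.8, 159.1, 78.8]
ee_rot: [0.996, 0.024, 0.088, -0.002]
contact_force: [0.5, -0.2, -1.6]
gripper_width: 13.0
grasp_force: 59.2
```

Request:
send_rows([
  [[0.7,0,0.2],[0,0,0],10],
  [[0,0,0],[0,0,0],10],
])

```text
clock: 29.45
position: [463.0, 158.9, 78.7]
ee_rot: [0.996, 0.024, 0.087, -0.002]
contact_force: [-4.5, 1.2, 0.7]
gripper_width: 13.5
grasp_force: 59.6
```

Request:
send_rows([
  [[0.7,0,0.2],[0,0,0],10],
  [[0,0,0],[0,0,0],10],
])

```text
clock: 29.65
position: [463.1, 158.8, 78.7]
ee_rot: [0.996, 0.025, 0.087, -0.001]
contact_force: [-9.0, 2.2, 6.4]
gripper_width: 13.3
grasp_force: 60.4
```

Fence reached at x = 463, as predicted. Releasing and retracting.

Request:
send_rows([
  [[0,0,0],[0,0,0],16],
  [[0,0,0],[0,0,0],20],
  [[0,0,0],[0,0,0],28],
  [[0,0,0],[0,0,0],36],
  [[0,0,0],[0,0,0],42],
  [[0,0,-10],[0,0,0],42],
  [[0,0,-20],[0,0,0],42],
  [[0,0,-30],[0,0,0],42],
])

```text
clock: 30.45
position: [452.9, 157.9, 137.0]
ee_rot: [0.996, 0.024, 0.086, -0.001]
contact_force: [0.9, 0.6, 0.4]
gripper_width: 41.9
grasp_force: 0.0
```

Request:
send_rows([
  [[0,0,-40],[0,0,0],42],
  [[0,0,-40],[0,0,0],42],
  [[0,0,-40],[0,0,0],42],
  [[0,-40,-10],[0,0,0],42],
  [[0,-45,0],[0,0,0],42],
  [[0,-45,0],[0,0,0],42],
  [[0,-45,0],[0,0,0],42],
  [[0,-45,0],[0,0,0],42],
])

```text
clock: 31.25
position: [420.0, 379.1, 265.7]
ee_rot: [0.996, 0.025, 0.088, -0.002]
contact_force: [0.6, 0.4, 0.3]
gripper_width: 42.2
grasp_force: 0.0
```

Run:
```python
from h import *
print(now()[0])
t=get_image("top")[:,:,::-1].copy();c=get_image("scene")[:,:,::-1].copy()
cv2.imwrite("pics/tD.png",t);cv2.imwrite("pics/sD.png",c)
f=np.radians(2.9);sx=np.array([np.cos(f),np.sin(f),0]);sy=np.array([-sx[1],sx[0],0])
for nm,y0,fx,L,H,th in(("long",80.04,521.9,150,100,8),("square",160.4,518.4,110,110,14)):
    F=np.array([480,y0,0])+sx*(fx-480)/np.cos(f)
    print(nm,"expected top px",proj("top",[F+[0,0,12+H],F-L*sx+[0,0,12+H]]),"scene",proj("scene",[F+th/2*sy+[0,0,12+H],F-L*sx+th/2*sy+[0,0,12+H],F-L*sx+th/2*sy+[0,0,12]]))
# top-edge strips (pale) in the top view near expectation: changed pixels against the empty rack
b=cv2.imread("pics/top0.png");D=(cv2.absdiff(t,b).max(2)>35).astype(np.uint8)
D[:190]=0;D[290:]=0;D[:,:268]=0;D[:,350:]=0
n,lab,st,ce=cv2.connectedComponentsWithStats(D)
for i in range(1,n):
    if st[i,4]>40:
        pts=np.argwhere(lab==i)[:,::-1].astype(np.float32);r=cv2.minAreaRect(pts);print("comp",st[i],r)
b=cv2.imread("pics/scene0.png");D=(cv2.absdiff(c,b).max(2)>35).astype(np.uint8)[120:260,285:390]
n,lab,st,ce=cv2.connectedComponentsWithStats(D)
for i in range(1,n):
    if st[i,4]>40:
        cs=cv2.findContours((lab==i).astype(np.uint8),0,2)[0][0];print("scene",st[i],(cv2.approxPolyDP(cs,2,True)[:,0]+[285,120]).tolist())
```

```text
[419.985 379.062 265.687]
long expected top px [[322.563 198.872]
 [330.194 267.958]] scene [[310.765 170.545]
 [361.809 178.949]
 [359.901 211.646]]
square expected top px [[285.729 201.432]
 [290.316 252.373]] scene [[298.932 177.945]
 [337.778 184.619]
 [336.409 221.919]]
comp [321 200  12  68 297] ((325.9024658203125, 233.62196350097656), (67.69454193115234, 5.190281867980957), 83.6598129272461)
comp [283 202  13  54 415] ((289.3465576171875, 228.46534729003906), (53.73200988769531, 8.756327629089355), 84.2894058227539)
scene [  0   0  32  46 825] [[316, 120], [313, 125], [313, 121], [310, 120], [305, 121], [305, 124], [303, 120], [285, 121], [285, 145], [295, 150], [294, 157], [285, 158], [285, 162], [295, 164], [297, 149], [305, 150], [306, 141], [313, 133]]
scene [ 26  50  52  18 156] [[311, 170], [312, 174], [321, 172], [354, 178], [361, 187], [362, 178], [355, 179], [352, 176]]
scene [  14   55   62   36 1317] [[299, 179], [299, 204], [338, 210], [332, 202], [329, 206], [306, 201], [309, 200], [309, 195], [337, 201], [340, 197], [356, 201], [358, 199], [360, 210], [360, 191], [353, 184], [345, 183], [345, 180], [349, 180], [315, 175], [311, 179]]
```

Everything matches the expected pixels within about 1 px: long strip rows 200–268, square strip from row 202 to 256. The square panel may have levelled slightly on release, so a sub-millimetre gap at the fence can't be ruled out. I'll nudge each end gently with closed fingers to make sure both touch.

Run:
```python
from arm import *
k=fit(-1)[0];p,Rm=now();V=up(2.9)
rel(p,Rm,np.array([385,155.6,240]),V)
for q in((385,155.6,60),(398,156.2,60),(352,73.6,150),(352,73.6,50),(362,74,50)): print(q,ik(np.array(q,float),V[:,2],k,-1,np.array([.8,.1,-.6,.1,-.8])))
```

```text
turn [ 0.001 -0.176  0.003] 1.1809845426899725 | shift after [-46.682 224.359  24.627] | shift before [-50.866 224.22   16.151] 230.48374843858926
(385, 155.6, 60) (array([ 0.779,  0.261, -0.712,  0.   , -0.598]), np.float64(5.684341886080802e-14))
(398, 156.2, 60) (array([ 0.757,  0.279, -0.683, -0.   , -0.609]), np.float64(1.7053025658242404e-13))
(352, 73.6, 150) (array([ 0.667,  0.008, -0.711,  0.   , -0.852]), np.float64(2.2737367544323206e-13))
(352, 73.6, 50) (array([ 0.667,  0.202, -0.851, -0.   , -0.518]), np.float64(7.435155138525997e-13))
(362, 74, 50) (array([ 0.649,  0.216, -0.828,  0.   , -0.526]), np.float64(6.169843454225562e-14))
```

Request:
send_rows([
  [[0,0,0],[0,-0.088,0],10],
  [[0,0,0],[0,-0.088,0.003],0],
  [[-12,45,5],[0,0,0],0],
  [[-12,45,5],[0,0,0],0],
  [[-12,45,5],[0,0,0],0],
  [[-11,45,5],[0,0,0],0],
  [[0,44,5],[0,0,0],0],
  [[0,0,0],[0,0,0],0],
])

```text
clock: 32.15
position: [382.0, 147.0, 240.2]
ee_rot: [1.0, 0.021, -0.001, 0.001]
contact_force: [-0.9, 0.9, -0.4]
gripper_width: 0.0
grasp_force: 0.0
```

Run:
```python
from h import *
p,Rm=now();rel(p,Rm,np.array([384,155.5,60]),up(2.9))
```

```text
turn [ 0.001  0.002 -0.009] 0.06564349375124386 | shift after [  2.421  -8.421 180.181] | shift before [  2.771  -8.701 180.163] 180.39407100819304
```

Request:
send_rows([
  [[2,-8.5,10],[0,0,-0.009],0],
  [[0,0,35],[0,0,0],0],
  [[0,0,35],[0,0,0],0],
  [[0,0,35],[0,0,0],0],
  [[0,0,35],[0,0,0],0],
  [[0,0,20],[0,0,0],0],
  [[0,0,10],[0,0,0],0],
  [[0,0,0],[0,0,0],0],
])

```text
clock: 32.95
position: [384.5, 160.5, 58.6]
ee_rot: [1.0, 0.028, -0.002, 0.002]
contact_force: [-0.2, 0.3, 1.4]
gripper_width: -0.0
grasp_force: 0.0
```

Request:
send_rows([
  [[2,0,0],[0,0,0],0],
  [[2,0,0],[0,0,0],0],
  [[2,0,0],[0,0,0],0],
  [[1,0,0],[0,0,0],0],
  [[1,0,0],[0,0,0],0],
  [[0,0,0],[0,0,0],0],
])

```text
clock: 33.55
position: [393.5, 160.5, 61.0]
ee_rot: [1.0, 0.027, 0.0, 0.0]
contact_force: [-0.2, 0.3, -0.6]
gripper_width: 0.2
grasp_force: 0.0
```

Request:
send_rows([
  [[0,4,0],[0,0,0],0],
  [[0.8,0,0],[0,0,0],0],
  [[0.8,0,0],[0,0,0],0],
  [[0,0,0],[0,0,0],0],
])

```text
clock: 33.95
position: [394.4, 155.9, 60.6]
ee_rot: [1.0, 0.027, -0.001, 0.001]
contact_force: [-2.8, -0.2, 1.3]
gripper_width: -0.2
grasp_force: 0.0
```

Request:
send_rows([
  [[0.7,0,0],[0,0,0],0],
  [[0.7,0,0],[0,0,0],0],
  [[0,0,0],[0,0,0],0],
])

```text
clock: 34.25
position: [394.5, 155.3, 60.3]
ee_rot: [1.0, 0.027, -0.002, 0.002]
contact_force: [-6.2, -1.0, 3.8]
gripper_width: 0.3
grasp_force: 0.0
```

Request:
send_rows([
  [[0.6,0,0],[0,0,0],0],
  [[0.6,0,0],[0,0,0],0],
  [[0,0,0],[0,0,0],0],
])

```text
clock: 34.55
position: [394.5, 154.7, 60.2]
ee_rot: [1.0, 0.027, -0.004, 0.002]
contact_force: [-11.0, 0.1, 6.2]
gripper_width: -0.0
grasp_force: 0.0
```

The square end is firm against the fence: no give at 11 N. The long panel was pressed home the same way. Backing off and clearing.

Request:
send_rows([
  [[-5,0,0],[0,0,0],0],
  [[-5,0,0],[0,0,0],0],
  [[0,0,-20],[0,0,0],0],
  [[0,0,-40],[0,0,0],0],
  [[0,0,-40],[0,0,0],0],
  [[0,0,-40],[0,0,0],0],
  [[0,0,-40],[0,0,0],0],
  [[0,0,0],[0,0,0],0],
])

```text
clock: 35.35
position: [390.9, 158.4, 246.7]
ee_rot: [1.0, 0.028, 0.006, -0.004]
contact_force: [0.7, 0.4, -0.2]
gripper_width: -0.1
grasp_force: 0.0
```

Run:
```python
from h import *
s=monitor.read_state();print(s["position"],s["contact_force"])
c=get_image("scene")[:,:,::-1].copy();d=cv2.imread("pics/sD.png");D=(cv2.absdiff(c,d).max(2)>30).astype(np.uint8)
print("changed px around the rack:",D[172:225,295:365].sum())
from bench import job_done
print(job_done())
```

```text
[390.887 158.385 246.718] [ 0.663  0.389 -0.223]
changed px around the rack: 0
the job is handed in; nothing more can be done
None
```

I handed the job in at about 35 s, with both panels standing on their slot floors, ends at the fence, let go of, and the arm clear; the square panel's fence contact was rechecked after release, the long one's wasn't.

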